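# Set out the revolving praline display

## Task

Set out the revolving display: first switch its drive off at the isolator, then move every dark praline from the steel baking sheet onto the plate, upright and one to a paper round (spare rounds stay empty). With the drive still off, check that the loaded plate runs free: by its crank knob, turn it anticlockwise (seen from above) past the brass pointer and once fully round, until the knob stands at the pointer for the second time. Leave the display with all pralines still on their papers, the knob at the pointer, the lamp dimmer set level with its brass marker and the drive switched on again, and do not disturb the tongs, card holder and tin.

Things in the scene. Friction and masses are not known exactly. Their poses are not given: they have to be found in the camera images.
- plate (a joint): angle (rad) of the display plate about its upright axis; grows anticlockwise seen from above and counts on beyond a full turn; 0 = crank knob at the brass pointer, 6.283 = at the pointer again after one full turn. Starts between -0.9 and -0.25 (knob a little short of the pointer). Light friction (1 to 2 N at the knob); stays where it is left, the motor never moves it during the job.
- hub (a point): centre of the plate's top face, on its axis, z up; turns with the plate. Marked by a flat brass button. The plate is a walnut disc 260 mm across, 14 mm thick, its top 46 mm above the counter, its underside 32 mm
- crank (a point): point on the axis of the steel crank knob, 26 mm above the plate's top: the height at which to put the TCP. The knob is an upright cylinder 22 mm in diameter and 44 mm tall, 112 mm from the plate's axis, and spins freely on its own pin, so the gripper may keep its heading while it leads the knob round
- pointer (a point): top of the fixed brass pointer on the foot, just outside the plate's rim, 154 mm from the axis, 44 mm above the counter, on the robot's side of the plate
- paper1 (a point): centre of paper round 1 of 5, a flat white disc 56 mm across on the plate's top face, 70 mm from the axis, 60 degrees anticlockwise from the knob; turns with the plate
- paper2 (a point): centre of paper round 2 of 5, a flat white disc 56 mm across on the plate's top face, 70 mm from the axis, 120 degrees anticlockwise from the knob; turns with the plate
- paper3 (a point): centre of paper round 3 of 5, a flat white disc 56 mm across on the plate's top face, 70 mm from the axis, 180 degrees anticlockwise from the knob; turns with the plate
- paper4 (a point): centre of paper round 4 of 5, a flat white disc 56 mm across on the plate's top face, 70 mm from the axis, 240 degrees anticlockwise from the knob; turns with the plate
- paper5 (a point): centre of paper round 5 of 5, a flat white disc 56 mm across on the plate's top face, 70 mm from the axis, 300 degrees anticlockwise from the knob; turns with the plate
- isolator (a joint): angle (rad) of the drive isolator's handle: 0 = off (white end at the round dot, end stop), 1.4 = on (white end at the white bar, end stop); grows anticlockwise seen from above. Starts on. Stays where it is left, turns with about 0.05 N m
- isolator_handle (a point): point on the axis of the isolator's handle, 25 mm above the box: the height at which to put the TCP. The handle is a black upright-sided bar 54 mm long, 14 mm wide, its top 35 mm above the box; the fingers close across the 14 mm. The grey box is 80 x 80 mm, 40 mm high, fixed to the counter
- isolator_white_end (a point): white-marked end of the isolator's bar, 25 mm from its axis along the bar, on its top
- dimmer_base: track of the lamp dimmer, an aluminium bar 40 x 150 mm, 14 mm high, fixed to the counter; origin at the centre of its underside, the track runs along its y
- dimmer (a joint): position (m) of the dimmer's grip along the track, 0 to 0.1, growing along the track's +y; at value v the grip stands at y = v - 0.05 from the track's origin. Moves with 1 to 3 N and stays where it is left
- dimmer_top (a point): centre of the top of the dimmer's black grip, a block 28 mm across the track, 20 mm along it and 40 mm tall; its top is 54.5 mm above the counter. The fingers can close along the track on the 20 mm
- marker: small fixed brass marker at the track's +x side, 16 mm high; its axes are parallel to the track's and its origin lies on the track's middle line, on the counter, where the grip's middle must come along y. The brass itself stands 21 to 38 mm to the +x side of that line
- praline1: dark chocolate praline with one cream stripe on top, round, 34 mm in diameter, straight-sided up to 17 mm, domed above, 28 mm tall, about 30 g, rigid; origin at the centre of its underside, z up. Three to five of the five are present; they start upright on a thin flat steel baking sheet, 210 x 210 mm, 3 mm thick, fixed to the counter
- praline2: dark chocolate praline with one cream stripe on top, round, 34 mm in diameter, straight-sided up to 17 mm, domed above, 28 mm tall, about 30 g, rigid; origin at the centre of its underside, z up. Three to five of the five are present; they start upright on a thin flat steel baking sheet, 210 x 210 mm, 3 mm thick, fixed to the counter
- praline3: dark chocolate praline with one cream stripe on top, round, 34 mm in diameter, straight-sided up to 17 mm, domed above, 28 mm tall, about 30 g, rigid; origin at the centre of its underside, z up. Three to five of the five are present; they start upright on a thin flat steel baking sheet, 210 x 210 mm, 3 mm thick, fixed to the counter
- praline4: dark chocolate praline with one cream stripe on top, round, 34 mm in diameter, straight-sided up to 17 mm, domed above, 28 mm tall, about 30 g, rigid; origin at the centre of its underside, z up. Three to five of the five are present; they start upright on a thin flat steel baking sheet, 210 x 210 mm, 3 mm thick, fixed to the counter
- praline5: dark chocolate praline with one cream stripe on top, round, 34 mm in diameter, straight-sided up to 17 mm, domed above, 28 mm tall, about 30 g, rigid; origin at the centre of its underside, z up. Three to five of the five are present; they start upright on a thin flat steel baking sheet, 210 x 210 mm, 3 mm thick, fixed to the counter
- tongs: steel serving tongs 190 mm long, lying on the counter beyond the plate; leave alone
- card_holder: steel holder with a blank price card, 90 mm wide and 90 mm tall; leave alone
- tin: small round tin, 72 mm across, 50 mm tall; leave alone
Things that resemble listed ones, but are neither listed nor needed, are in the scene too. Leave any green or red look-alike of the dimmer_base alone.

How it is judged:
By the outcome, as a careful person would: the job done as asked, in the order asked, and still so for the second after the job is handed in, with the robot touching nothing.
Of praline1, praline2, praline3, praline4, praline5 only 3 to 5 are there at a start; the rules pass over those that are not, and their reading is None.
At some moment in a run one of praline1, praline2, praline3, praline4, praline5 may be knocked a few centimetres aside while the robot is not near it.
It also fails if it takes over 210 s, if anything falls off the work surface, if the arm or the gripper's body presses on something with over 40 N, if the wrist force passes 120 N, or if a joint passes its speed limit or range.

## Robot

A 6-joint arm with a two-finger parallel gripper is mounted at the origin on the work surface. World frame = base frame: x ahead of the robot, y to its left, z up, the work surface at z = 0. Lengths are in m, angles in rad, forces in N, time in s.
With the tool pointing down it reaches from about 0.325 to 0.925 m from the base axis. Payload 3.1 kg.
Tool frame: the origin (TCP) lies between the finger pads, 19 mm behind the fingertips; this is the grasp point; x points along the fingers, y is the direction in which the jaws open and shut, and the axes are right-handed (so a half turn about x gives the same grasp; the last joint's range is limited). The gripper opens to 85 mm and grips with 20 to 120 N. Pads are 22 mm wide; open, the fingers measure 114 mm over their backs; the gripper's body (76 mm by 85 mm) begins 54 mm behind the grasp point. The pads swing forward as they close: fully open they stand 13 mm farther back than shut.
Start: joints at [-1.262, 0.217, 1.613, -0, 1.311, -0.112], TCP at [0.255, -0.57, 0.25] pointing down, gripper open.
Joint ranges: [-2.75, 2.75], [-0.78, 2.1], [0.31, 2.55], [-1.13, 4.27], [0.13, 2.63], [-2.58, 2.58]. Speed limits (rad/s): [2.79, 2.79, 3.14, 3.14, 3.14, 3.14].

## Interface

Orientations are given as a unit quaternion [w, x, y, z].
In Python, from station import monitor, grab_frame, robot gives the robot as it stands. The module is installed in compiled form; this text tells all that it offers.
- The arm moves only by the tool play_rows, never from a script. Its argument "increments" is a list of rows, each a list of 3 entries, a list of its own where there are three numbers: the shift along the tool's x, y, z in cm, then the turn about the tool's x in degrees, then the finger opening in cm, from 0 to 8.54. A call has 1 to 12 rows; each row is the pose to reach, as a shift and turn from the pose commanded when the call began, along the tool's axes at that moment; what a row does not reach only later rows make up. A row lasts 1/12 s, in which the tool goes at most 41.7 mm and 7.16 degrees, less where a joint would pass 70% of its speed; a pose out of reach is approached as far as the arm can. A call with a gripper value outside its range is refused whole. The fingers move at their own pace and stop on an object; "grip_force" is the grip in N (left out, the last holds). Time passes only in rows, so rows that repeat a pose let the fingers close. It gives the time, the measured TCP pose, the force and the opening at its end, in the units of the state.
- monitor.read_state(): the state, without advancing time (a new reading comes with each control period).
- grab_frame(name): name is "side" or "top" or "wrist"; returns a dict with "color" (400x640x3 uint8, blue, green, red), "z_map" (400x640 float32, m along the optical axis (not along the pixel's ray), 0 where there is no reading), "fx", "fy", "cx", "cy" (pixels), "pose" (4x4, takes a point from camera to world coordinates); the wrist camera has in their place "hand_eye" (4x4, takes a point from camera to tool coordinates, whose origin is the TCP and whose axes are the tool frame's). Camera axes: x right, y down, z forward; pixel columns grow to the right and rows downward; lengths in m; the calibration is good to about 2 mm. The wrist camera is an equidistant fisheye: a pixel r from the principal point sees the ray r / f radians off the axis. A picture is of the moment at which its call begins: read the wrist's pose just before it.
- robot.job_done(): hands the job in, once; it reports no verdict.
The state is a dict: "time": time; "q": joint angles; "qvel": joint speeds; "joint_efforts": joint torques, N m; "tool_pos": TCP position; "eef_rot": TCP orientation; "force": force on the tool from outside, world axes, zero at the start; "moment": the same for the moment, N m; "opening": finger opening in m.
Only numpy, scipy, OpenCV 4.12 (cv2) and the standard library are available. Lean on these libraries where they do the work, as an engineer would, in place of code of your own. Each camera call takes 0.05 s, during which the arm holds its last target.

## Working session

There is one attempt and no reset: what is moved stays moved. The work goes in short steps, Python scripts to look and compute and a tool call to move; the robot and the scene stay as the last step left them, time stands still between calls to the robot, and variables do not carry over. Pictures are saved under pics/ and viewed, and the job is handed in when it is done.

Besides the shell and the picture viewer there is one more tool, called after "Call:" in YAML: its name, and indented under it one key for each argument. play_rows: Moves the arm, as the interface text tells. Its arguments: {"type":"object","properties":{"increments":{"type":"array","items":{"type":"array"}},"grip_force":{"type":"number"}},"required":["increments"]}

```bash
mkdir -p pics; ls
cat > h.py <<'E'
import numpy as np, cv2
from station import monitor, grab_frame, robot
from scipy.spatial.transform import Rotation as R
def st():
    s=monitor.read_state(); return s
def T_tool(s):
    q=s["eef_rot"]; T=np.eye(4); T[:3,:3]=R.from_quat([q[1],q[2],q[3],q[0]]).as_matrix(); T[:3,3]=s["tool_pos"]; return T
def frame(name):
    s=st(); f=grab_frame(name)
    if name=="wrist": f["pose"]=T_tool(s)@np.array(f["hand_eye"])
    f["pose"]=np.array(f["pose"]); f["name"]=name; return f
def ray(f,u,v):
    x=(u-f["cx"])/f["fx"]; y=(v-f["cy"])/f["fy"]
    if f["name"]=="wrist":
        r=np.hypot(x,y); d=np.array([x/r*np.sin(r),y/r*np.sin(r),np.cos(r)]) if r>1e-9 else np.array([0,0,1.])
    else: d=np.array([x,y,1.])
    P=f["pose"]; return P[:3,3],P[:3,:3]@d
def onz(f,u,v,z):
    o,d=ray(f,u,v); return o+d*(z-o[2])/d[2]
def proj(f,p):
    P=np.linalg.inv(f["pose"]); c=P[:3,:3]@np.array(p)+P[:3,3]
    if f["name"]=="wrist":
        r=np.arctan2(np.hypot(c[0],c[1]),c[2]); n=np.hypot(c[0],c[1])+1e-12; return f["fx"]*r*c[0]/n+f["cx"],f["fy"]*r*c[1]/n+f["cy"]
    return f["fx"]*c[0]/c[2]+f["cx"],f["fy"]*c[1]/c[2]+f["cy"]
def pt(f,u,v):
    z=f["z_map"][int(v),int(u)]; x=(u-f["cx"])/f["fx"]; y=(v-f["cy"])/f["fy"]
    return f["pose"][:3,:3]@(z*np.array([x,y,1]))+f["pose"][:3,3]
def two(f1,p1,f2,p2):
    o1,d1=ray(f1,*p1); o2,d2=ray(f2,*p2)
    d1=d1/np.linalg.norm(d1); d2=d2/np.linalg.norm(d2)
    A=np.stack([d1,-d2],1); t=np.linalg.lstsq(A,o2-o1,rcond=None)[0]
    a=o1+t[0]*d1;b=o2+t[1]*d2; return (a+b)/2,np.linalg.norm(a-b)
def delta(x,y,z):  # world target -> tool cm shift
    s=st(); T=T_tool(s); return T[:3,:3].T@(np.array([x,y,z])-T[:3,3])*100
def up(f,k=1): 
    cv2.imwrite(f"pics/{k}.png",f["color"])
E
python3 - <<'E'
from h import *
s=st(); print({k:np.round(v,3) for k,v in s.items()}); print(T_tool(s).round(3))
for n in ["side","top","wrist"]:
    f=frame(n); up(f,n+"0"); print(n,f["fx"],f["fy"],f["cx"],f["cy"]); print(f["pose"].round(3))
    if n=="wrist":print(np.array(f["hand_eye"]).round(3))
E
```

```text
pics
{'time': np.float64(0.0), 'q': array([-1.262,  0.218,  1.615,  0.   ,  1.311, -0.112]), 'qvel': array([-0.001, -0.   , -0.   ,  0.002,  0.002,  0.001]), 'joint_efforts': array([ 0.0000e+00, -3.9684e+01, -3.0385e+01, -0.0000e+00,  1.0000e-02,
        0.0000e+00]), 'tool_pos': array([ 0.255, -0.57 ,  0.249]), 'eef_rot': array([-0.147, -0.691, -0.149,  0.692]), 'force': array([ 0.564,  0.023, -0.285]), 'moment': array([ 0.004, -0.018,  0.032]), 'opening': np.float64(0.086)}
[[-0.001  0.409 -0.913  0.255]
 [ 0.002 -0.913 -0.409 -0.57 ]
 [-1.    -0.002 -0.     0.249]
 [ 0.     0.     0.     1.   ]]
side 389.4618704085976 389.4618704085976 326.7847014088233 199.57200743580296
[[-0.711 -0.437  0.55  -0.043]
 [-0.703  0.443 -0.556  0.492]
 [-0.001 -0.783 -0.623  0.692]
 [ 0.     0.     0.     1.   ]]
top 499.5611419332185 499.5611419332185 321.8014871557377 197.71404378246265
[[-0.01  -0.997  0.078  0.394]
 [-1.     0.012  0.018 -0.069]
 [-0.019 -0.078 -0.997  1.623]
 [ 0.     0.     0.     1.   ]]
wrist 309.70691628693146 309.70691628693146 317.2086066699025 198.55971128790117
[[ 0.409 -0.873 -0.265  0.322]
 [-0.912 -0.392 -0.116 -0.539]
 [-0.002  0.289 -0.957  0.371]
 [ 0.     0.     0.     1.   ]]
[[ 0.    -0.289  0.957 -0.123]
 [ 1.     0.001  0.    -0.001]
 [-0.001  0.957  0.289 -0.073]
 [ 0.     0.     0.     1.   ]]
```

View pics/top0.png

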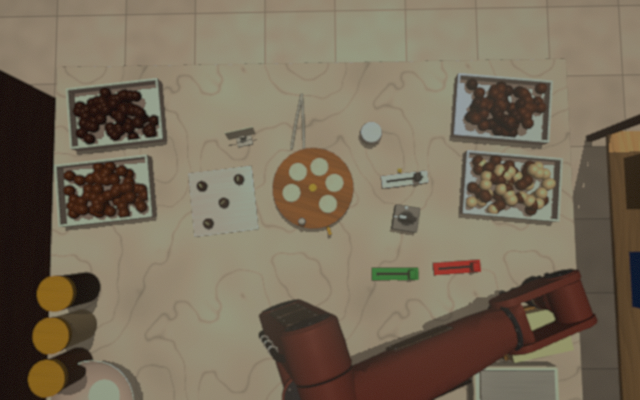

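View pics/side0.png

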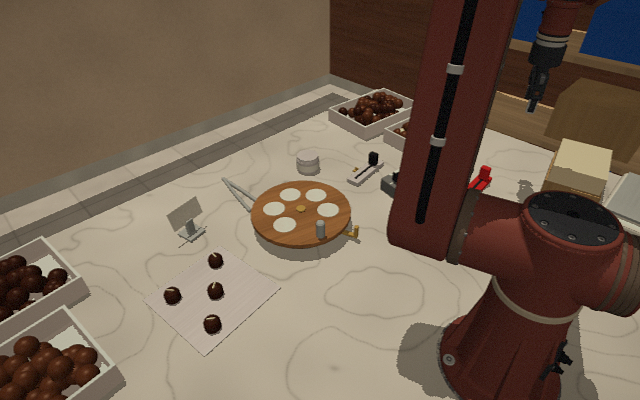

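View pics/wrist0.png

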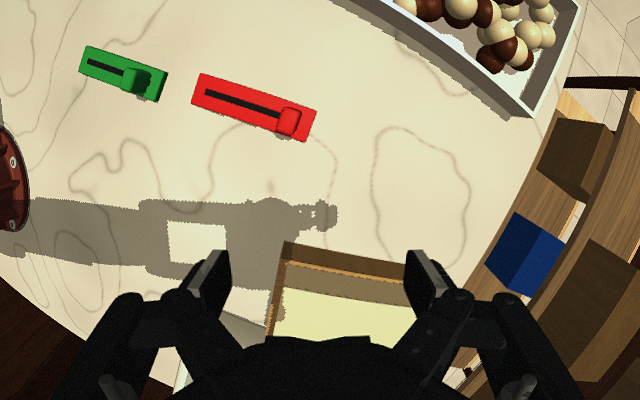

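Run:
```python
from h import *
f=frame("top"); c=f["color"]
cv2.imwrite("pics/top_c.png",cv2.resize(c[90:290,180:440],None,fx=3,fy=3,interpolation=cv2.INTER_CUBIC)[:600,:790])
for n,u,v,z in [("hub",313,188,.046),("iso",405,217,.075),("dim",404,180,.014),("p",202,186,.03),("p",239,180,.03),("p",224,203,.03),("p",208,224,.03),("knob",302,222,.09),("pointer",329,233,.044),("tongs",297,125,0),("tin",371,132,.05),("card",240,136,.04)]:
    print(n,onz(f,u,v,z).round(3), pt(f,u,v).round(3))
```

```text
hub [ 0.548 -0.012  0.046] [ 0.548 -0.013  0.051]
iso [ 0.452 -0.297  0.075] [ 0.452 -0.296  0.081]
dim [ 0.574 -0.306  0.014] [ 0.575 -0.307  0.007]
p [0.561 0.346 0.03 ] [0.561 0.347 0.025]
p [0.579 0.226 0.03 ] [0.579 0.227 0.025]
p [0.505 0.274 0.03 ] [0.505 0.274 0.033]
p [0.438 0.325 0.03 ] [0.438 0.325 0.03 ]
knob [0.44  0.021 0.09 ] [0.439 0.02  0.096]
pointer [ 0.405 -0.062  0.044] [ 0.405 -0.062  0.044]
tongs [0.762 0.04  0.   ] [ 0.763  0.04  -0.005]
tin [ 0.725 -0.199  0.05 ] [ 0.725 -0.199  0.047]
card [0.72  0.221 0.04 ] [0.718 0.22  0.049]
```

View pics/top_c.png

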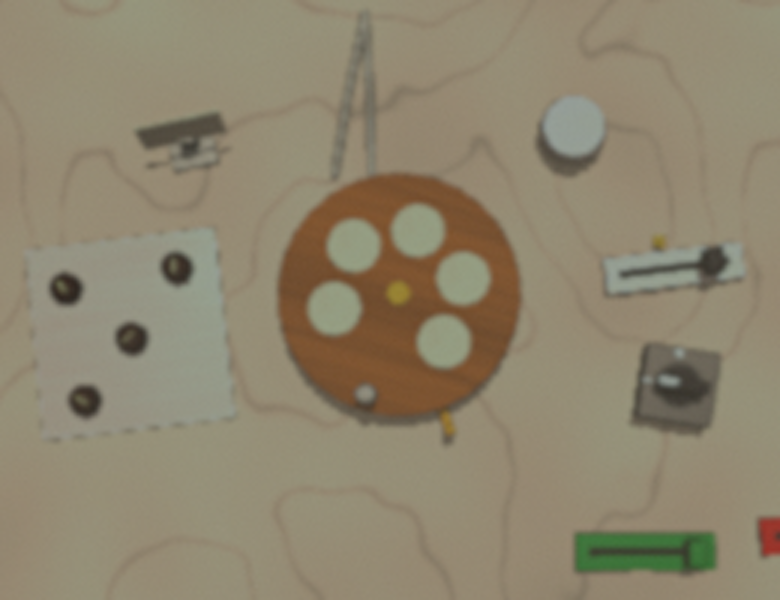

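Call:
play_rows:
  increments:
    - [[0, -0.8, -1.4], -3, 8.5]
    - [[0, -2.5, -4.2], -9, 8.5]
    - [[0, -4.2, -7.2], -16, 8.5]
    - [[0, -5.9, -10.2], -23, 8.5]
    - [[0, -7.6, -13.2], -30, 8.5]
    - [[0, -9.3, -16.2], -37, 8.5]
    - [[0, -11, -19.2], -44, 8.5]
    - [[0, -12.7, -22.2], -51, 8.5]
    - [[0, -14.4, -25.2], -58, 8.5]
    - [[0, -16, -28], -64, 8.5]
    - [[0, -16.9, -29.2], -66, 8.5]
    - [[0, -16.9, -29.2], -66, 8.5]

```text
time: 1.2
tool_pos: [0.4542, -0.2939, 0.2498]
eef_rot: [0.501, 0.499, 0.502, -0.498]
force: [0.6, 1.1, -0.0]
opening: 0.085
```

Run:
```python
from h import *
s=st(); print(s["time"],T_tool(s).round(3),s["q"].round(2))
f=frame("wrist"); up(f,"w1"); np.savez("w1.npz",**{k:v for k,v in f.items()})
```

```text
1.2 [[ 0.     1.     0.007  0.454]
 [ 0.002  0.007 -1.    -0.294]
 [-1.     0.    -0.002  0.25 ]
 [ 0.     0.     0.     1.   ]] [-0.7   0.04  1.81  0.    1.29 -0.71]
```

View pics/w1.png

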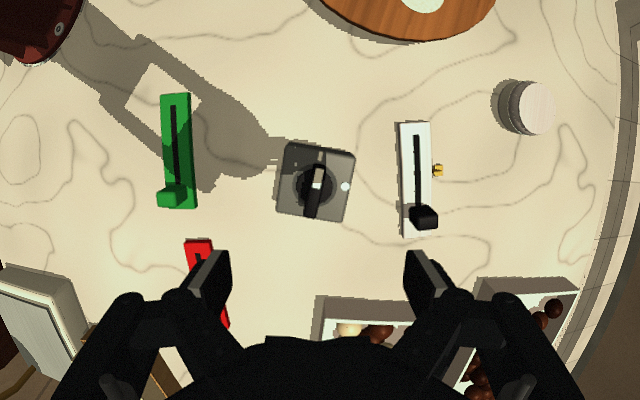

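Run:
```python
from h import *
f=dict(np.load("w1.npz")); f["name"]="wrist"; c=f["color"]
a=cv2.resize(c[130:240,265:365],None,fx=5,fy=5,interpolation=cv2.INTER_CUBIC)
b=cv2.resize(c[110:250,390:460],None,fx=4,fy=4,interpolation=cv2.INTER_CUBIC)
o=np.zeros((560,790,3),np.uint8); o[:550,:500]=a; o[:560,505:785]=b; cv2.imwrite("pics/w1z.png",o)
```

```text
(no output)
```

View pics/w1z.png

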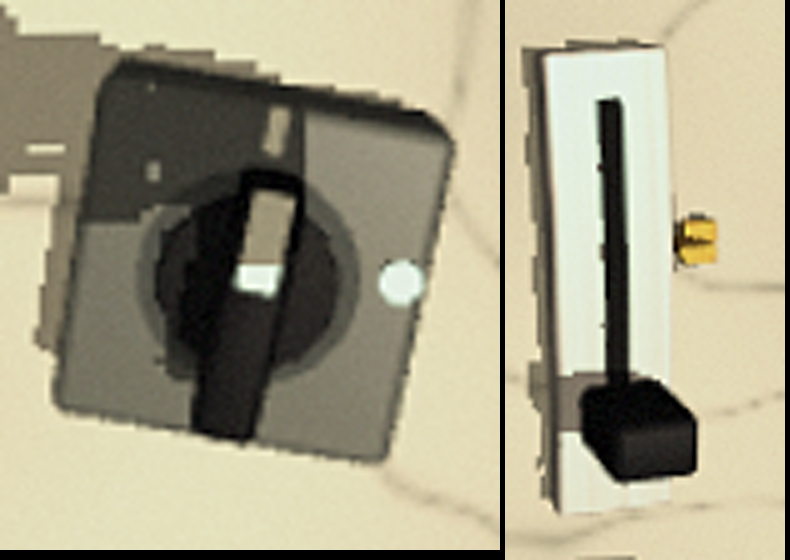

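Run:
```python
from h import *
f=dict(np.load("w1.npz")); f["name"]="wrist"
g=lambda x,y:(265+x/5,130+y/5)
for z in (.07,.075):
    a=onz(f,*g(273,180),z); b=onz(f,*g(222,435),z); print(a.round(4),b.round(4),np.linalg.norm(a-b),(a+b)/2,np.degrees(np.arctan2((a-b)[1],(a-b)[0])))
for z in(.04,):
    P=[onz(f,*g(*p),z) for p in [(120,60),(455,145),(385,460),(60,400)]]; print(np.round(P,3),np.mean(P,0)); print([np.linalg.norm(P[i]-P[i-1]).round(3) for i in range(4)])
print("dot",onz(f,*g(402,283),.04),"dial",onz(f,*g(250,277),.04),"bar",onz(f,*g(275,130),.04))
h=lambda x,y:(390+(x-505)/4,110+y/4)
P=[onz(f,*h(*p),.0) for p in [(545,50),(663,45),(670,500),(558,512)]];print(np.round(P,3))
P=[onz(f,*h(*p),.014) for p in [(545,50),(663,45),(670,500),(558,512)]];print(np.round(P,3),np.mean(P,0))
print("marker",onz(f,*h(697,242),.016),"slot ends",onz(f,*h(610,100),.014),onz(f,*h(617,383),.014))
# height of the bar top: top + side stereo with wrist depth
t=frame("top"); w=f["z_map"]
for uv in [g(240,400),g(270,230)]: 
    u,v=uv; z=w[int(v),int(u)]; o,d=ray(f,u,v); print("depth pt",o+d/ (np.linalg.inv(f["pose"])[:3,:3]@d)[2]*z)
# stereo white end
m=t["color"][205:230,395:420].astype(int); print(m.sum(2).argmax())
cv2.imwrite("pics/tz.png",cv2.resize(t["color"][160:240,370:440],None,fx=8,fy=7,interpolation=cv2.INTER_CUBIC))
s=frame("side"); cv2.imwrite("pics/sz.png",cv2.resize(s["color"][140:210,330:420],None,fx=8,fy=8,interpolation=cv2.INTER_CUBIC))
```

```text
[ 0.4558 -0.2765  0.07  ] [ 0.4457 -0.3304  0.07  ] 0.05477259289608531 [ 0.45074478 -0.3034602   0.07      ] 79.3974603585505
[ 0.4557 -0.2756  0.075 ] [ 0.4458 -0.3285  0.075 ] 0.05386736108287355 [ 0.45078027 -0.30207142  0.075     ] 79.39746035855048
[[ 0.423 -0.256  0.04 ]
 [ 0.496 -0.274  0.04 ]
 [ 0.483 -0.347  0.04 ]
 [ 0.408 -0.333  0.04 ]] [ 0.4522783  -0.30260321  0.04      ]
[np.float64(0.079), np.float64(0.075), np.float64(0.075), np.float64(0.076)]
dot [ 0.48498519 -0.30517984  0.04      ] dial [ 0.45118504 -0.30410329  0.04      ] bar [ 0.45640045 -0.27114497  0.04      ]
[[ 0.554 -0.234  0.   ]
 [ 0.593 -0.23   0.   ]
 [ 0.611 -0.382 -0.   ]
 [ 0.57  -0.386  0.   ]]
[[ 0.55  -0.233  0.014]
 [ 0.588 -0.229  0.014]
 [ 0.605 -0.376  0.014]
 [ 0.566 -0.38   0.014]] [ 0.57720709 -0.30464077  0.014     ]
marker [ 0.6027336  -0.28918038  0.016     ] slot ends [ 0.57138457 -0.24701824  0.014     ] [ 0.58116377 -0.33561835  0.014     ]
depth pt [ 0.44946469 -0.32144493  0.07353991]
depth pt [ 0.45524539 -0.28573538  0.07446411]
7
```

View pics/tz.png

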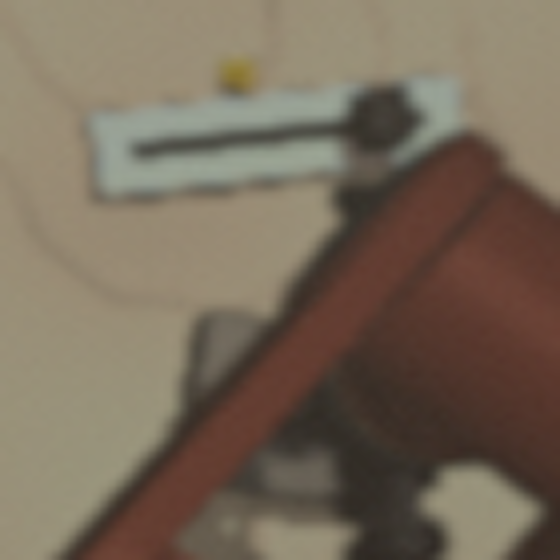

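Call:
play_rows:
  increments:
    - [[2, -0.1, 0.3], 4, 5]
    - [[5.5, -0.2, 0.6], 8, 5]
    - [[9, -0.3, 0.8], 11, 5]
    - [[12.5, -0.3, 0.8], 11, 5]
    - [[15.5, -0.3, 0.8], 11, 5]
    - [[17.5, -0.3, 0.8], 11, 5]
    - [[18.4, -0.3, 0.8], 11, 5]
    - [[18.4, -0.3, 0.8], 11, 5]
    - [[18.4, -0.3, 0.8], 11, 0.8]
    - [[18.4, -0.3, 0.8], 11, 0.8]
    - [[18.4, -0.3, 0.8], 11, 0.8]
    - [[18.4, -0.3, 0.8], 11, 0.8]
  grip_force: 40

```text
time: 2.35
tool_pos: [0.4509, -0.3065, 0.0684]
eef_rot: [-0.452, -0.545, -0.449, 0.545]
force: [-1.6, -0.4, 4.5]
opening: 0.013
```

Run:
```python
from h import *
s=st(); print(s["time"],T_tool(s).round(4),s["opening"],s["force"],s["moment"],s["q"].round(2))
```

```text
2.35 [[ 0.0022  0.982  -0.1886  0.4509]
 [-0.0032 -0.1886 -0.982  -0.3065]
 [-1.      0.0028  0.0027  0.0684]
 [ 0.      0.      0.      1.    ]] 0.013027725434844446 [-1.62890571 -0.36049169  4.51871707] [-0.11687361  0.39869104  0.02544914] [-0.73  0.28  1.92 -0.    0.94 -0.53]
```

Call:
play_rows:
  increments:
    - [[0, 0, 0], 0, 0.8]
    - [[0, 0, 0], 0, 0.8]

```text
time: 2.52
tool_pos: [0.4508, -0.3064, 0.0683]
eef_rot: [-0.452, -0.545, -0.449, 0.545]
force: [-3.1, -0.6, 7.7]
opening: 0.0135
```

Run:
```python
from h import *
s=st(); print(s["time"],s["tool_pos"],s["opening"],s["force"],s["moment"],s["q"].round(2))
f=frame("wrist"); up(f,"w2")
```

```text
2.5167 [ 0.45084895 -0.30642485  0.06834487] 0.013497790851480512 [-3.0509155  -0.64432001  7.71961076] [-0.09689784  0.45640445 -0.0521369 ] [-0.73  0.28  1.92 -0.    0.94 -0.53]
```

View pics/w2.png

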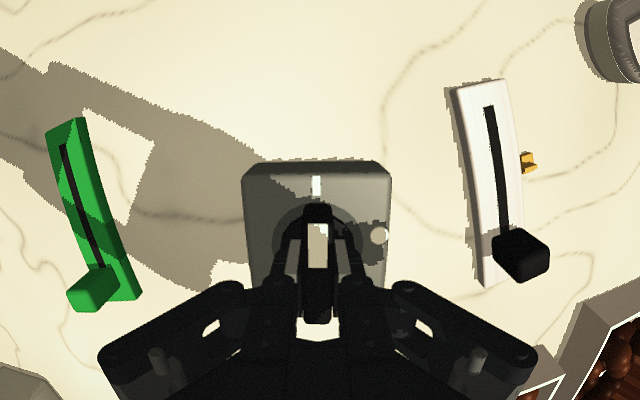

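Call:
play_rows:
  increments:
    - [[-0.1, -0.03, 0], 5, 0.8]
    - [[-0.2, -0.09, 0], 12, 0.8]
    - [[-0.2, -0.14, -0.02], 19, 0.8]
    - [[-0.2, -0.19, -0.04], 26, 0.8]
    - [[-0.2, -0.24, -0.07], 33, 0.8]
    - [[-0.2, -0.28, -0.1], 40, 0.8]
    - [[-0.2, -0.33, -0.14], 47, 0.8]
    - [[-0.2, -0.37, -0.18], 54, 0.8]
    - [[-0.2, -0.41, -0.23], 61, 0.8]
    - [[-0.2, -0.44, -0.28], 68, 0.8]
    - [[-0.2, -0.46, -0.32], 75, 0.8]
    - [[-0.2, -0.48, -0.36], 81.5, 0.8]

```text
time: 3.57
tool_pos: [0.4498, -0.3051, 0.0686]
eef_rot: [-0.012, 0.711, -0.02, -0.703]
force: [10.7, -10.1, -15.8]
opening: 0.0134
```

Call:
play_rows:
  increments:
    - [[0, 0, 0], 0, 0.8]
    - [[0, 0, 0], 0, 0.8]
    - [[0, 0, 0], 0, 5]
    - [[0, 0, 0], 0, 5]
    - [[0, 0, 0], 0, 5]
    - [[-2, 0, 0], 0, 5]
    - [[-6, 0, 0], 0, 8]
    - [[-10, 0, 0], 0, 8]
    - [[-14, 0, 0], 0, 8]
    - [[-16, 0, 0], 0, 8]
    - [[-16, 0, 0], 0, 8]
    - [[-16, 0, 0], 0, 8]

```text
time: 4.57
tool_pos: [0.4466, -0.3009, 0.2303]
eef_rot: [-0.014, 0.708, -0.016, -0.706]
force: [-1.1, -0.1, -0.2]
opening: 0.0798
```

Run:
```python
from h import *
s=st(); print(s["time"],T_tool(s).round(3),s["opening"],s["force"],s["q"].round(2))
f=frame("wrist"); up(f,"w3"); np.savez("w3.npz",**f)
```

```text
4.5667 [[ 0.003 -0.042 -0.999  0.447]
 [-0.003 -0.999  0.042 -0.301]
 [-1.     0.003 -0.004  0.23 ]
 [ 0.     0.     0.     1.   ]] 0.07978519139444477 [-1.11914859 -0.13466929 -0.19986579] [-0.72  0.05  1.84  0.    1.25  0.89]
```

View pics/w3.png

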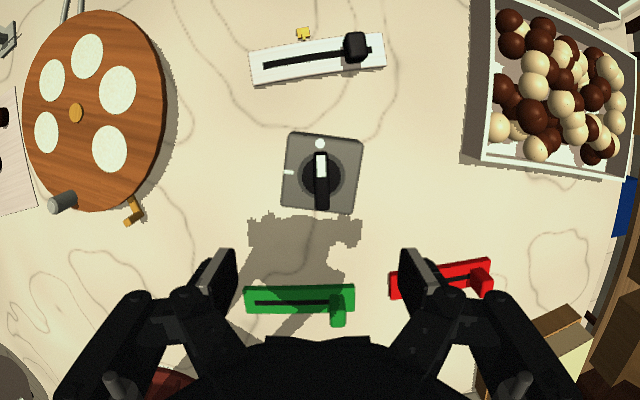

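Call:
play_rows:
  increments:
    - [[-1, -1.5, -0.3], -3, 8]
    - [[-2, -4.5, -0.8], -8, 8]
    - [[-3, -8, -1.5], -14, 8]
    - [[-4, -11.5, -2.3], -20, 8]
    - [[-5, -15, -3], -26, 8]
    - [[-5, -18.5, -3.8], -32, 8]
    - [[-5, -22, -4.5], -38, 8]
    - [[-5, -25, -5.3], -42, 8]
    - [[-5, -28, -6], -45, 8]
    - [[-5, -29.2, -6.1], -45, 8]
    - [[-5, -29.2, -6.1], -45, 8]

```text
time: 5.53
tool_pos: [0.5177, -0.0087, 0.2754]
eef_rot: [-0.257, -0.657, -0.259, 0.66]
force: [-0.4, -0.4, -1.0]
opening: 0.0801
```

Run:
```python
from h import *
s=st(); print(s["time"],T_tool(s).round(3),s["opening"],s["force"],s["q"].round(2))
f=frame("wrist"); up(f,"w4"); np.savez("w4.npz",**f)
```

```text
5.5333 [[-0.005  0.679 -0.734  0.518]
 [ 0.001 -0.734 -0.679 -0.009]
 [-1.    -0.004  0.003  0.275]
 [ 0.     0.     0.     1.   ]] 0.08009700960853572 [-0.38672406 -0.44976666 -0.98439537] [-0.15 -0.03  1.83  0.    1.34  0.67]
```

View pics/w4.png

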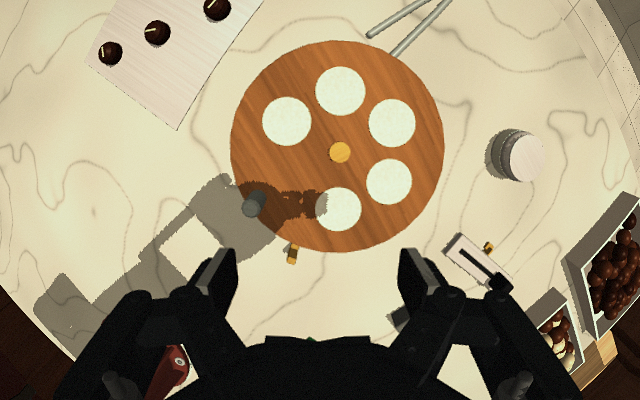

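```bash
cat > plate.py <<'E'
from h import *
def blobs(mask,lo,hi):
    n,l,s,c=cv2.connectedComponentsWithStats(mask.astype(np.uint8)); return [(c[i],s[i]) for i in range(1,n) if lo<=s[i][4]<=hi]
def papers(f,show=True):
    c=f["color"]; hsv=cv2.cvtColor(c,cv2.COLOR_BGR2HSV).astype(int)
    br=((hsv[...,0]<=20)&(hsv[...,1]>100)&(hsv[...,2]>50)).astype(np.uint8)
    return hsv,br
E
python3 - <<'E'
from plate import *
f=dict(np.load("w4.npz")); f["name"]="wrist"; c=f["color"]
hsv=cv2.cvtColor(c,cv2.COLOR_BGR2HSV).astype(int)
w=(hsv[...,1]<45)&(hsv[...,2]>150)
sub=np.zeros_like(w); sub[50:240,240:440]=True
out=[]
for ce,s in blobs(w&sub,600,4000):
    p=onz(f,*ce,.046); out.append(p); print("paper",ce.round(1),s[2:],p.round(4))
br=(hsv[...,0]>18)&(hsv[...,0]<32)&(hsv[...,1]>120)&(hsv[...,2]>120)
for ce,s in blobs(br,30,3000): print("brass",ce.round(1),s,onz(f,*ce,.046).round(4))
# circle fit papers
from scipy.optimize import least_squares
Pp=np.array(out)[:,:2]
if len(Pp)>=4:
    r=least_squares(lambda q:np.hypot(Pp[:,0]-q[0],Pp[:,1]-q[1])-q[2],[.55,-.01,.07]); print(r.x,r.fun)
    print(np.degrees(np.arctan2(Pp[:,1]-r.x[1],Pp[:,0]-r.x[0])))
# depth of plate
for u,v in [(340,150),(300,180),(340,90)]:
    z=f["z_map"][v,u]; o,d=ray(f,u,v); print((o+d*z/(np.linalg.inv(f["pose"])[:3,:3]@d)[2]).round(4))
cv2.imwrite("pics/w4z.png",cv2.resize(c[160:280,200:400],None,fx=4,fy=4,interpolation=cv2.INTER_CUBIC))
E
```

```text
paper [339.8  90.4] [  49   48 1814] [0.6015 0.0377 0.046 ]
paper [286.1 120.8] [  47   47 1782] [0.5352 0.0585 0.046 ]
paper [391.5 122.7] [  46   47 1684] [ 0.6165 -0.0302  0.046 ]
paper [388.7 181.3] [  44   44 1531] [ 0.5655 -0.0772  0.046 ]
paper [340.4 209.5] [  43   43 1286] [ 0.5008 -0.0594  0.046 ]
brass [339.3 151.7] [330 142  20  20 325] [ 0.5502 -0.01    0.046 ]
brass [294.6 246.4] [291 244   8   7  30] [ 0.4262 -0.0517  0.046 ]
brass [290.9 260.5] [287 257   9   8  45] [ 0.4077 -0.0615  0.046 ]
[ 0.54989286 -0.00948601  0.06975578] [ 2.12445459e-04 -2.15377611e-04  1.43498837e-05 -2.41823036e-04
  2.30405303e-04]
[  42.42558319  102.16059658  -17.26577849  -77.03881064 -134.55534677]
[ 0.5524 -0.0087  0.0493]
[0.4946 0.0005 0.0454]
[0.602  0.0379 0.0465]
```

View pics/w4z.png

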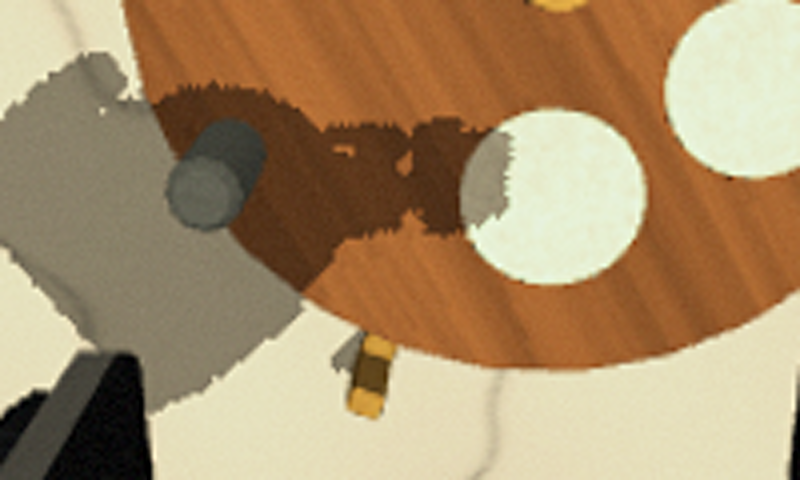

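Call:
play_rows:
  increments:
    - [[0, -1.5, -1.2], 0, 8]
    - [[0, -4, -3.2], 0, 8]
    - [[0, -7, -5.6], 0, 8]
    - [[0, -10, -8], 0, 8]
    - [[0, -13, -10.4], 0, 8]
    - [[0, -16, -12.8], 0, 8]
    - [[0, -19, -15.2], 0, 8]
    - [[0, -21, -16.8], 0, 8]
    - [[0, -21.9, -17.5], 0, 8]
    - [[0, -21.9, -17.5], 0, 8]

```text
time: 6.42
tool_pos: [0.4991, 0.2687, 0.2769]
eef_rot: [-0.257, -0.658, -0.257, 0.659]
force: [-0.8, -0.6, 0.5]
opening: 0.08
```

Run:
```python
from h import *
s=st(); print(s["time"],T_tool(s).round(3),s["opening"],s["force"],s["q"].round(2))
f=frame("wrist"); up(f,"w5"); np.savez("w5.npz",**f)
t=frame("top"); up(t,"t5")
```

```text
6.4167 [[-0.002  0.678 -0.735  0.499]
 [-0.001 -0.735 -0.678  0.269]
 [-1.    -0.     0.002  0.277]
 [ 0.     0.     0.     1.   ]] 0.0799996353601366 [-0.82402918 -0.56134624  0.46570156] [ 0.37  0.07  1.72 -0.    1.35  1.2 ]
```

View pics/w5.png

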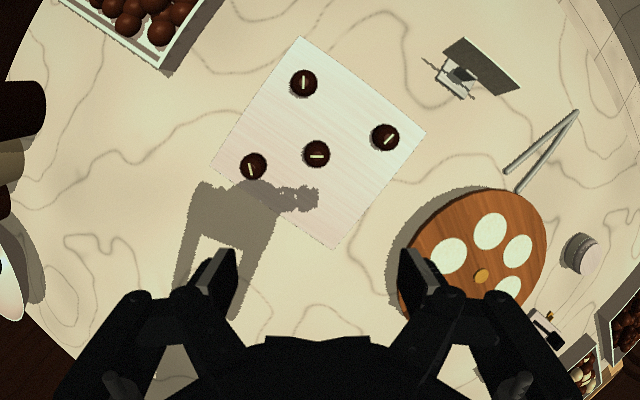

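```bash
cat > pral.py <<'E'
from h import *
import sys
def find(f,box=None,zc=.016,zt=.031,show=True):
    c=f["color"]; hsv=cv2.cvtColor(c,cv2.COLOR_BGR2HSV).astype(int); v=hsv[...,2]
    dark=((v<85)).astype(np.uint8)
    if box: 
        m=np.zeros_like(dark); u0,v0,u1,v1=box; m[v0:v1,u0:u1]=1; dark*=m
    cn,_=cv2.findContours(dark,cv2.RETR_EXTERNAL,cv2.CHAIN_APPROX_NONE); R_=[]
    for k in cn:
        a=cv2.contourArea(k)
        if a<250 or a>4000: continue
        (u,w),r=cv2.minEnclosingCircle(k); M=cv2.moments(k); ce=(M["m10"]/a,M["m01"]/a)
        if a<.7*np.pi*r*r: continue
        e=[onz(f,*p[0],.012) for p in k]; e=np.array(e)[:,:2]
        mk=np.zeros_like(dark); cv2.drawContours(mk,[k],-1,1,-1); mk=cv2.erode(mk,np.ones((5,5)))
        # stripe
        L=(mk>0)&(v>140); st_=None
        if L.sum()>3: ys,xs=np.nonzero(L); st_=(xs.mean(),ys.mean())
        R_.append((ce,a,onz(f,*ce,zc),st_,onz(f,*st_,zt) if st_ else None))
        if show: print("cen",np.round(ce,1),int(a),"r",round(r,1),"xy",R_[-1][2].round(4),"stripe",None if st_ is None else (np.round(st_,1),R_[-1][4].round(4)))
    return R_
E
python3 - <<'E'
from pral import *
f=dict(np.load("w5.npz")); f["name"]="wrist"
A=find(f,(215,30,430,250))
t=frame("top"); print("top")
B=find(t,(185,160,260,240)) 
for u,v in [(300,95),(316,130),(316,148)]:
    z=f["z_map"][v,u]; o,d=ray(f,u,v); print((o+d*z/(np.linalg.inv(f["pose"])[:3,:3]@d)[2]).round(4))
# two-view heights from top stripe?
c=t["color"]; cv2.imwrite("pics/t5z.png",cv2.resize(c[160:240,185:265],None,fx=7,fy=7,interpolation=cv2.INTER_CUBIC))
E
```

```text
cen [252.9 166. ] 517 r 13.7 xy [0.4432 0.3306 0.016 ] stripe (array([249.8, 168.7]), array([0.4423, 0.3309, 0.031 ]))
cen [316.1 153.8] 533 r 13.7 xy [0.5089 0.2814 0.016 ] stripe (array([316.5, 156. ]), array([0.509 , 0.2808, 0.031 ]))
cen [384.9 137.1] 537 r 14.0 xy [0.5839 0.2331 0.016 ] stripe (array([388.5, 138.5]), array([0.5846, 0.2321, 0.031 ]))
cen [303.3  83.1] 536 r 13.7 xy [0.5632 0.3526 0.016 ] stripe (array([302.9,  81.5]), array([0.5639, 0.353 , 0.031 ]))
top
[0.5496 0.3454 0.0182]
[0.53   0.3011 0.0015]
[0.5154 0.2874 0.0271]
```

View pics/t5z.png

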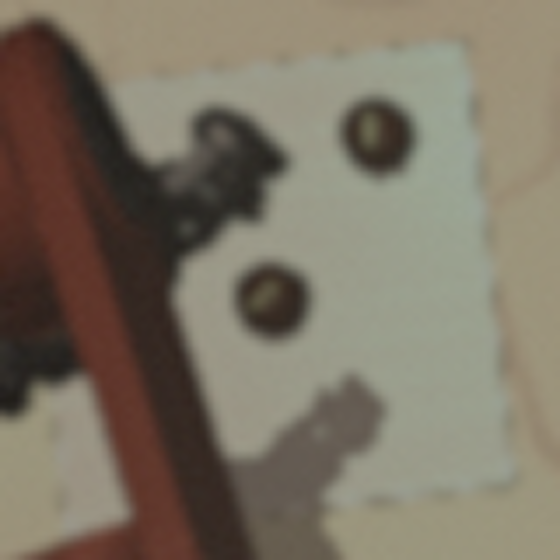

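Call:
play_rows:
  increments:
    - [[2, -1.5, 0], -6, 7]
    - [[5, -4, 0], -13, 7]
    - [[9, -6.5, 0], -20, 7]
    - [[13, -8.3, 0], -27, 7]
    - [[17, -8.3, -0.1], -30, 7]
    - [[20, -8.3, -0.1], -30, 7]
    - [[22, -8.3, -0.1], -30, 7]
    - [[22, -8.3, -0.1], -30, 7]

```text
time: 7.23
tool_pos: [0.44, 0.3257, 0.0522]
eef_rot: [-0.418, -0.566, -0.418, 0.575]
force: [-0.6, -0.7, -0.6]
opening: 0.07
```

Run:
```python
from pral import *
s=st(); print(s["time"],T_tool(s).round(3),s["opening"],s["force"],s["q"].round(2))
f=frame("wrist"); up(f,"w6"); np.savez("w6.npz",**f)
find(f)
print("TCP px",proj(f,s["tool_pos"]),proj(f,(.4432,.3306,.016)))
```

```text
7.2333 [[-0.01   0.954 -0.301  0.44 ]
 [-0.007 -0.301 -0.954  0.326]
 [-1.    -0.008  0.009  0.052]
 [ 0.     0.     0.     1.   ]] 0.06998730747226865 [-0.64839478 -0.65898335 -0.60141181] [ 0.51  0.32  1.91 -0.    0.93  0.82]
cen [534.5 286.2] 1450 r 23.8 xy [0.5806 0.2375 0.016 ] stripe None
cen [319.9 230.7] 2964 r 32.1 xy [0.4425 0.3327 0.016 ] stripe (array([320.2, 244.6]), array([0.4423, 0.3314, 0.031 ]))
cen [504.1 137.5] 2639 r 30.8 xy [0.5606 0.3541 0.016 ] stripe (array([522.6, 142.2]), array([0.5634, 0.3528, 0.031 ]))
TCP px (np.float64(319.226755526813), np.float64(276.5584985266598)) (np.float64(322.1452494093921), np.float64(233.64908819292634))
```

View pics/w6.png

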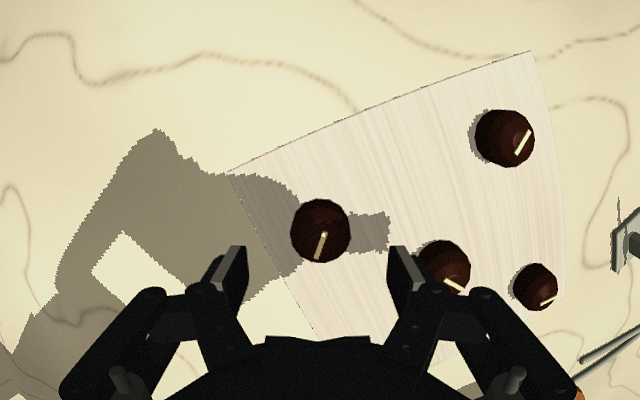

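Call:
play_rows:
  increments:
    - [[0, 0, -0.4], 0, 6]
    - [[0.8, 0, -0.6], 0, 6]
    - [[1.8, 0, -0.6], 0, 6]
    - [[2.6, 0, -0.6], 0, 6]
    - [[2.7, 0, -0.6], 0, 6]
    - [[2.7, 0, -0.6], 0, 6]

```text
time: 7.78
tool_pos: [0.445, 0.3354, 0.0302]
eef_rot: [-0.419, -0.569, -0.419, 0.57]
force: [-0.7, 0.2, -0.2]
opening: 0.0601
```

Run:
```python
from pral import *
s=st(); print(s["time"],s["tool_pos"],s["opening"],s["force"],s["q"].round(2))
f=frame("wrist"); up(f,"w7")
```

```text
7.7833 [0.44504917 0.33542886 0.03017907] 0.06012581745686067 [-0.68245048  0.17424747 -0.17966754] [ 0.52  0.37  1.9  -0.    0.88  0.82]
```

View pics/w7.png

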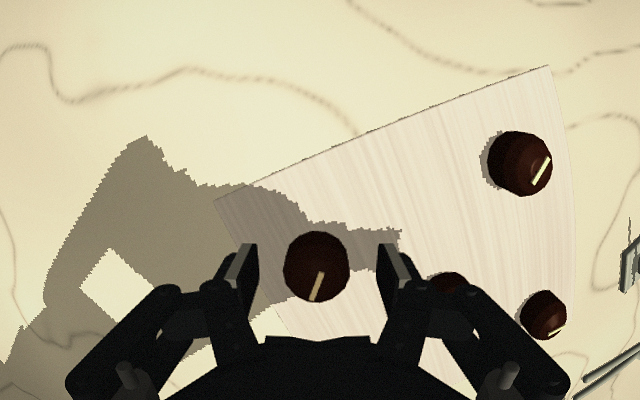

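Call:
play_rows:
  increments:
    - [[0, 0, 0], 0, 6]
    - [[0, 0, 0], 0, 6]
    - [[0, 0, 0], 0, 6]

```text
time: 8.08
tool_pos: [0.4461, 0.336, 0.0314]
eef_rot: [0.419, 0.57, 0.419, -0.57]
force: [0.2, 0.2, 0.4]
opening: 0.06
```

Run:
```python
from pral import *
s=st(); print(s["time"],T_tool(s).round(4),s["opening"],s["force"],s["q"].round(3))
f=frame("wrist"); find(f,(270,220,360,310))
```

```text
8.0833 [[ 7.000e-04  9.543e-01 -2.987e-01  4.461e-01]
 [ 4.000e-04 -2.987e-01 -9.543e-01  3.360e-01]
 [-1.000e+00  6.000e-04 -6.000e-04  3.140e-02]
 [ 0.000e+00  0.000e+00  0.000e+00  1.000e+00]] 0.059980362616960624 [0.16677201 0.15300121 0.37418971] [ 0.52   0.365  1.894 -0.     0.882  0.823]
cen [314.4 266.6] 3586 r 35.5 xy [0.4428 0.3335 0.016 ] stripe (array([314.6, 285.9]), array([0.4424, 0.3315, 0.031 ]))
```

Call:
play_rows:
  increments:
    - [[0.4, -0.2, 0.4], 0, 6]
    - [[0.7, -0.2, 0.4], 0, 6]
    - [[0.7, -0.2, 0.4], 0, 6]
    - [[0.7, -0.2, 0.4], 0, 2.8]
    - [[0.7, -0.2, 0.4], 0, 2.8]
    - [[0.7, -0.2, 0.4], 0, 2.8]
    - [[0.7, -0.2, 0.4], 0, 2.8]
    - [[0.7, -0.2, 0.4], 0, 2.8]
    - [[0.7, -0.2, 0.4], 0, 2.8]
  grip_force: 30

```text
time: 8.88
tool_pos: [0.4429, 0.3328, 0.0242]
eef_rot: [0.419, 0.57, 0.419, -0.57]
force: [-0.3, 0.1, 0.6]
opening: 0.0323
```

Run:
```python
from pral import *
s=st(); print(s["time"],s["tool_pos"],s["opening"],s["force"],s["q"].round(2))
f=frame("wrist"); up(f,"w8")
```

```text
8.8833 [0.44291893 0.33277205 0.02417547] 0.032302960493683884 [-0.2567726   0.08263946  0.60067514] [0.52 0.37 1.91 0.   0.87 0.82]
```

View pics/w8.png

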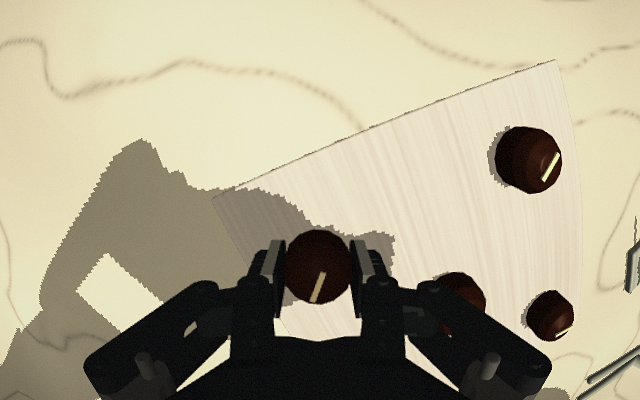

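Call:
play_rows:
  increments:
    - [[-0.5, 0, 0], 0, 2.8]
    - [[-1.5, 0, 0], 0, 2.8]
    - [[-3, 0, 0], 0, 2.8]
    - [[-5.5, 0, 0], 0, 2.8]
    - [[-8, 0, 0], 0, 2.8]
    - [[-10, 0, 0], 0, 2.8]
    - [[-11, 0, 0], 0, 2.8]
    - [[-11, 0, 0], 0, 2.8]
    - [[-11, 0, 0], 0, 2.8]

```text
time: 9.68
tool_pos: [0.4429, 0.3327, 0.1345]
eef_rot: [0.419, 0.57, 0.419, -0.569]
force: [-0.2, -1.0, -1.0]
opening: 0.0326
```

Run:
```python
from pral import *
s=st(); print(s["time"],s["tool_pos"],s["opening"],s["force"],s["q"].round(2))
f=frame("wrist"); up(f,"w9")
```

```text
9.6833 [0.4428731  0.33272482 0.13453865] 0.03257906663378095 [-0.16429481 -0.96228556 -0.9818298 ] [ 0.52  0.2   1.87 -0.    1.07  0.82]
```

View pics/w9.png

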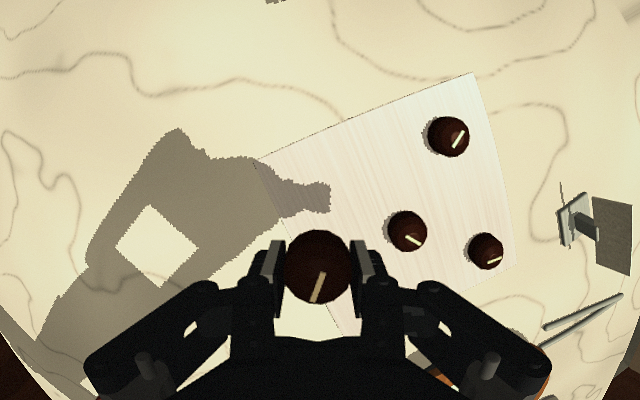

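Call:
play_rows:
  increments:
    - [[0, 0.8, 0.9], 0, 2.8]
    - [[0, 2.6, 2.8], 0, 2.8]
    - [[0, 5.1, 5.5], 0, 2.8]
    - [[0, 7.8, 8.4], 0, 2.8]
    - [[0, 10.6, 11.4], 0, 2.8]
    - [[0, 13.4, 14.4], 0, 2.8]
    - [[0, 16.2, 17.4], 0, 2.8]
    - [[0, 19, 20.4], 0, 2.8]
    - [[0, 21.8, 23.4], 0, 2.8]
    - [[0, 24.6, 26.4], 0, 2.8]
    - [[0, 26.6, 28.6], 0, 2.8]
    - [[0, 27.4, 29.5], 0, 2.8]

```text
time: 10.73
tool_pos: [0.6164, -0.0359, 0.1323]
eef_rot: [-0.418, -0.57, -0.417, 0.571]
force: [0.2, 0.3, 0.8]
opening: 0.0322
```

Call:
play_rows:
  increments:
    - [[0, 0, 0], 0, 2.8]
    - [[0, 0, 0], 0, 2.8]
    - [[0, 0, 0], 0, 2.8]

```text
time: 10.98
tool_pos: [0.6145, -0.0295, 0.1327]
eef_rot: [-0.418, -0.569, -0.42, 0.57]
force: [-0.0, 0.0, 0.5]
opening: 0.0322
```

Run:
```python
from plate import *
s=st(); print(s["time"],T_tool(s).round(4),s["opening"],s["force"],s["q"].round(2))
f=frame("wrist"); up(f,"w10")
for p in [(0.5349,0.0589),(0.6015,0.0378),(.6167,-.0305),(.5650,-.0778)]: print(proj(f,(*p,.046)))
c=f["color"]; hsv=cv2.cvtColor(c,cv2.COLOR_BGR2HSV).astype(int)
w=(hsv[...,1]<45)&(hsv[...,2]>150)
for ce,q in blobs(w,600,9000): print("paper",ce.round(1),q[2:],onz(f,*ce,.046).round(4))
```

```text
10.9833 [[-3.100e-03  9.545e-01 -2.981e-01  6.145e-01]
 [ 1.200e-03 -2.981e-01 -9.545e-01 -2.950e-02]
 [-1.000e+00 -3.300e-03 -2.000e-04  1.327e-01]
 [ 0.000e+00  0.000e+00  0.000e+00  1.000e+00]] 0.032186932014553575 [-0.04203929  0.03249707  0.54074207] [-0.16  0.32  1.72  0.    1.1   0.14]
(np.float64(177.28978761371482), np.float64(132.71644291012177))
(np.float64(271.1772731863384), np.float64(128.92116899498492))
(np.float64(322.3055659600934), np.float64(213.86298518885022))
(np.float64(277.6096633396868), np.float64(284.8057834275002))
paper [272.7 128.8] [  80   81 5058] [0.6025 0.0376 0.046 ]
paper [177.9 119.3] [  67   50 2292] [0.5389 0.0678 0.046 ]
paper [334.2 198.6] [  68   66 1492] [ 0.6281 -0.022   0.046 ]
paper [ 51.4 273. ] [  57   42 1259] [ 0.3131 -0.0134  0.046 ]
paper [ 70.3 310.4] [ 154  123 8041] [ 0.308  -0.0622  0.046 ]
paper [338.2 328.6] [ 60  31 752] [ 0.599  -0.1366  0.046 ]
```

View pics/w10.png

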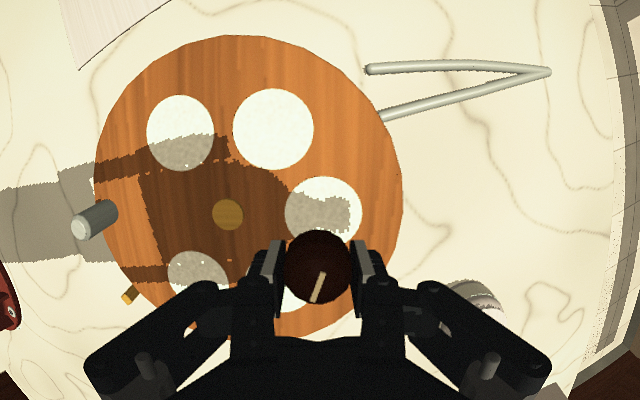

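Call:
play_rows:
  increments:
    - [[1, 0.2, 0], 0, 2.8]
    - [[3, 0.2, 0], 0, 2.8]
    - [[5, 0.2, 0], 0, 2.8]
    - [[6, 0.2, 0], 0, 2.8]
    - [[6.3, 0.2, 0], 0, 2.8]
    - [[6.4, 0.2, 0], 0, 2.8]
    - [[6.4, 0.2, 0], 0, 2.8]
    - [[6.4, 0.2, 0], 0, 2.8]

```text
time: 11.7
tool_pos: [0.6189, -0.0314, 0.0712]
eef_rot: [0.419, 0.57, 0.418, -0.569]
force: [0.6, 0.4, -0.2]
opening: 0.0323
```

Run:
```python
from plate import *
s=st(); print(s["time"],s["tool_pos"],s["opening"],s["force"])
```

```text
11.7 [ 0.61892331 -0.0313507   0.07120272] 0.03228887394403595 [ 0.56556216  0.35861113 -0.18652363]
```

Call:
play_rows:
  increments:
    - [[0.15, 0, 0], 0, 2.8]
    - [[0.3, 0, 0], 0, 2.8]
    - [[0.3, 0, 0], 0, 2.8]
    - [[0.3, 0, 0], 0, 2.8]

```text
time: 12.03
tool_pos: [0.618, -0.0315, 0.0672]
eef_rot: [0.419, 0.57, 0.419, -0.57]
force: [-0.2, 0.6, -0.8]
opening: 0.0324
```

Call:
play_rows:
  increments:
    - [[0, 0, 0], 0, 4.8]
    - [[0, 0, 0], 0, 4.8]
    - [[0, 0, 0], 0, 4.8]
    - [[0, 0, 0], 0, 4.8]
    - [[-1.5, 0, 0], 0, 4.8]
    - [[-4, 0, 0], 0, 4.8]
    - [[-6, 0, 0], 0, 6]
    - [[-6, 0, 0], 0, 6]
    - [[-6, 0, 0], 0, 6]

```text
time: 12.78
tool_pos: [0.6194, -0.0316, 0.1289]
eef_rot: [0.42, 0.571, 0.418, -0.569]
force: [-0.4, 0.3, 0.5]
opening: 0.06
```

Run:
```python
from pral import *
s=st(); print(s["time"],T_tool(s).round(4),s["opening"],s["force"],s["q"].round(2))
f=frame("wrist"); up(f,"w11"); find(f,(270,160,370,280),zc=.06,zt=.074)
```

```text
12.7833 [[ 4.000e-03  9.543e-01 -2.989e-01  6.194e-01]
 [-7.000e-04 -2.989e-01 -9.543e-01 -3.160e-02]
 [-1.000e+00  4.000e-03 -5.000e-04  1.289e-01]
 [ 0.000e+00  0.000e+00  0.000e+00  1.000e+00]] 0.05998571649447866 [-0.43571778  0.28393229  0.49477025] [-0.16  0.33  1.72 -0.    1.09  0.14]
cen [314.7 222.3] 2017 r 26.7 xy [ 0.6172 -0.0308  0.06  ] stripe (array([314.7, 233.6]), array([ 0.6166, -0.0328,  0.074 ]))
```

View pics/w11.png

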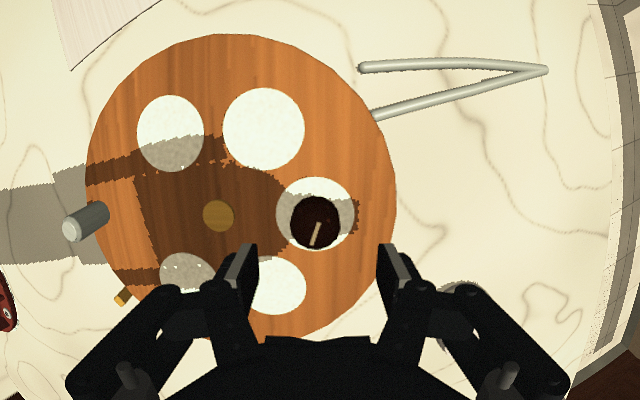

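Call:
play_rows:
  increments:
    - [[-0.3, -0.6, -0.8], -3, 6]
    - [[-0.8, -2, -2.6], -9, 6]
    - [[-1, -4, -5.3], -16, 6]
    - [[-1, -6.2, -8.3], -22, 6]
    - [[-1, -8.4, -11.3], -28, 6]
    - [[-1, -10.6, -14.2], -34, 6]
    - [[-1, -12.8, -17.2], -40, 6]
    - [[-1, -15, -20.1], -46, 6]
    - [[-1, -17.2, -23], -52, 6]
    - [[-1, -19.2, -25.6], -58, 6]
    - [[-1, -19.9, -26.5], -60, 6]
    - [[-1, -19.9, -26.5], -60, 6]

```text
time: 13.83
tool_pos: [0.5048, 0.2829, 0.1351]
eef_rot: [0.647, 0.282, 0.649, -0.284]
force: [-0.5, -0.2, 0.2]
opening: 0.0599
```

Call:
play_rows:
  increments:
    - [[0, 0, 0], 0, 6]
    - [[0, 0, 0], 0, 6]
    - [[0, 0, 0], 0, 6]

```text
time: 14.08
tool_pos: [0.5077, 0.2794, 0.1365]
eef_rot: [0.647, 0.285, 0.647, -0.285]
force: [0.1, -1.0, -0.6]
opening: 0.0599
```

```bash
cat > look.py <<'E'
from pral import *
import sys
s=st(); print(s["time"].round(2),"jaw",np.degrees(np.arctan2(*T_tool(s)[[1,0],1])).round(1),s["tool_pos"].round(4),s["opening"].round(4),s["force"].round(1),s["q"].round(2))
f=frame("wrist"); up(f,sys.argv[1]); np.savez(sys.argv[1]+".npz",**f)
if len(sys.argv)>2: box=tuple(map(int,sys.argv[2].split(","))); find(f,box) if len(sys.argv)<4 else find(f,box,.06,.074)
E
cat > d.py <<'E'
from h import *
import sys
a=[float(x) for x in sys.argv[1:4]]; print("cm tool:",delta(*a).round(2))
E
python3 look.py w12 150,60,500,330
```

```text
Traceback (most recent call last):
  File "look.py", line 3, in <module>
    s=st(); print(s["time"].round(2),"jaw",np.degrees(np.arctan2(*T_tool(s)[[1,0],1])).round(1),s["tool_pos"].round(4),s["opening"].round(4),s["force"].round(1),s["q"].round(2))
                  ^^^^^^^^^^^^^^^
AttributeError: 'float' object has no attribute 'round'
```

```bash
sed -i 's/s\["time"\].round(2)/s["time"]/; s/s\["opening"\].round(4)/round(s["opening"],4)/' look.py; python3 look.py w12 150,60,500,330; python3 d.py .509 .281 .022
```

```text
14.0833 jaw 42.5 [0.5077 0.2794 0.1365] 0.0599 [ 0.1 -1.  -0.6] [ 0.38  0.24  1.81 -0.    1.09 -0.36]
cen [343.1 285.2] 990 r 19.6 xy [0.581  0.2349 0.016 ] stripe None
cen [319.3 198.1] 1320 r 21.8 xy [0.5077 0.2819 0.016 ] stripe (array([319.6, 206.1]), array([0.5092, 0.2806, 0.031 ]))
cen [422.9 180. ] 1264 r 21.3 xy [0.5611 0.3524 0.016 ] stripe (array([431.6, 186.2]), array([0.5639, 0.3529, 0.031 ]))
cm tool: [11.47  0.2  -0.03]
```

View pics/w12.png

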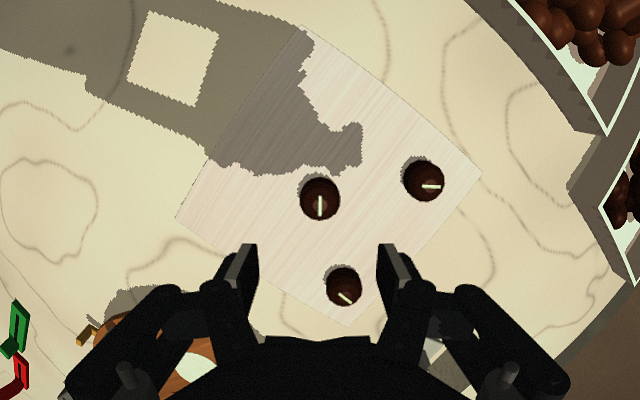

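Call:
play_rows:
  increments:
    - [[1.5, 0.1, 0], 0, 6]
    - [[4.5, 0.2, 0], 0, 6]
    - [[7.5, 0.2, 0], 0, 6]
    - [[10, 0.2, 0], 0, 6]
    - [[11, 0.2, 0], 0, 6]
    - [[11.3, 0.2, 0], 0, 6]
    - [[11.3, 0.2, 0], 0, 6]
    - [[11.3, 0.2, 0], 0, 2.8]
    - [[11.3, 0.2, 0], 0, 2.8]
    - [[11.3, 0.2, 0], 0, 2.8]
    - [[11.3, 0.2, 0], 0, 2.8]
    - [[11.3, 0.2, 0], 0, 2.8]

```text
time: 15.13
tool_pos: [0.5106, 0.283, 0.0264]
eef_rot: [0.649, 0.285, 0.646, -0.283]
force: [0.2, -0.6, 6.6]
opening: 0.032
```

```bash
python3 look.py w13
```

```text
15.1333 jaw 42.6 [0.5106 0.283  0.0264] 0.032 [ 0.2 -0.6  6.6] [ 0.39  0.41  1.84 -0.    0.89 -0.36]
```

View pics/w13.png

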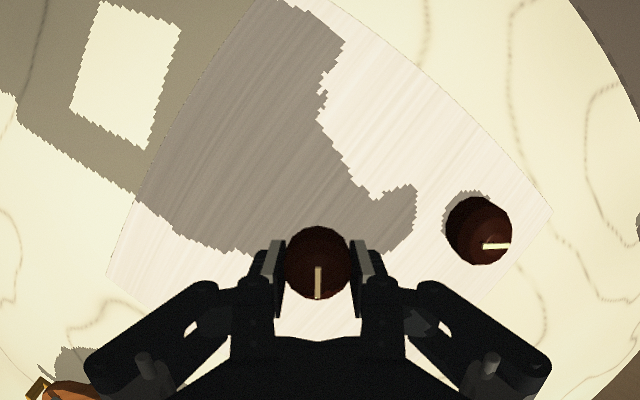

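Call:
play_rows:
  increments:
    - [[-0.5, 0, 0], 0, 2.8]
    - [[-1.5, 0, 0], 0, 2.8]
    - [[-4, 0, 0], 0, 2.8]
    - [[-7, 0, 0], 0, 2.8]
    - [[-9.5, 0, 0], 0, 2.8]
    - [[-11, 0, 0], 0, 2.8]
    - [[-11, 0, 0], 0, 2.8]
    - [[-11, 0, 0], 0, 2.8]
    - [[-11, 0, 0], 0, 2.8]

```text
time: 15.93
tool_pos: [0.5076, 0.282, 0.1329]
eef_rot: [0.647, 0.284, 0.648, -0.285]
force: [0.5, 0.2, 0.2]
opening: 0.0321
```

```bash
python3 look.py w14;python3 d.py .6015 .0378 .1345
```

```text
15.9333 jaw 42.6 [0.5076 0.282  0.1329] 0.0321 [0.5 0.2 0.2] [ 0.39  0.25  1.81  0.    1.08 -0.36]
cm tool: [-0.23 -9.58 24.34]
```

View pics/w14.png

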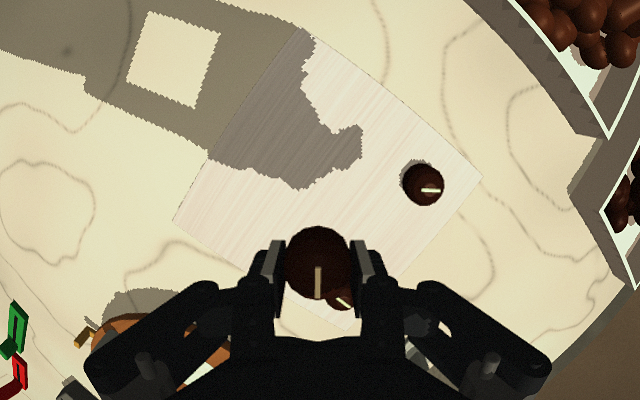

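Call:
play_rows:
  increments:
    - [[0, -0.4, 1], 0, 2.8]
    - [[0, -1.3, 3.2], 0, 2.8]
    - [[0, -2.5, 6.2], 0, 2.8]
    - [[0, -3.8, 9.4], 0, 2.8]
    - [[0, -5.1, 12.7], 0, 2.8]
    - [[0, -6.4, 16], 0, 2.8]
    - [[0, -7.7, 19.2], 0, 2.8]
    - [[0, -8.8, 22], 0, 2.8]
    - [[0, -9.5, 23.8], 0, 2.8]
    - [[0, -9.7, 24.3], 0, 2.8]
    - [[0, -9.7, 24.3], 0, 2.8]
    - [[0, -9.7, 24.3], 0, 2.8]

```text
time: 16.98
tool_pos: [0.6008, 0.038, 0.1328]
eef_rot: [0.646, 0.284, 0.648, -0.285]
force: [0.4, 0.8, -0.2]
opening: 0.0323
```

Call:
play_rows:
  increments:
    - [[0, 0, 0], 0, 2.8]
    - [[0, 0, 0], 0, 2.8]

```text
time: 17.15
tool_pos: [0.601, 0.0391, 0.1335]
eef_rot: [0.647, 0.284, 0.648, -0.284]
force: [-0.2, -0.5, -0.4]
opening: 0.0328
```

```bash
python3 look.py w15;python3 d.py .6015 .0378 .069
python3 - <<'E'
from plate import *
f=dict(np.load("w15.npz")); f["name"]="wrist"
print(proj(f,(.6015,.0378,.046)),proj(f,(.5499,-.0095,.046)))
E
```

```text
17.15 jaw 42.7 [0.601  0.0391 0.1335] 0.0328 [-0.2 -0.5 -0.4] [-0.05  0.29  1.75  0.    1.1  -0.8 ]
cm tool: [ 6.47 -0.07  0.12]
(np.float64(316.2747563879423), np.float64(215.56710146513575)) (np.float64(222.33434970241228), np.float64(214.64555789982606))
```

View pics/w15.png

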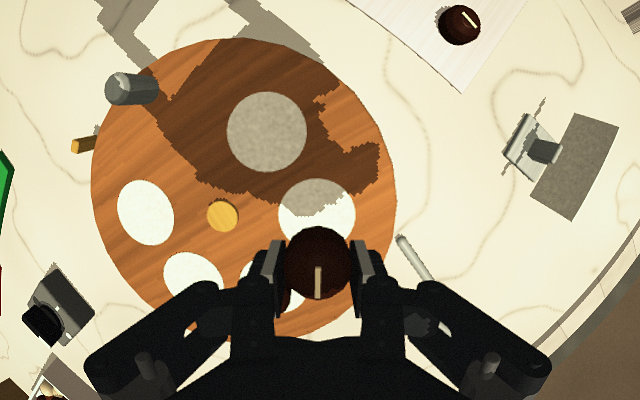

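Call:
play_rows:
  increments:
    - [[1.2, 0, 0.1], 0, 2.8]
    - [[3.5, 0, 0.1], 0, 2.8]
    - [[5.3, 0, 0.1], 0, 2.8]
    - [[6.1, 0, 0.1], 0, 2.8]
    - [[6.3, 0, 0.1], 0, 2.8]
    - [[6.4, 0, 0.1], 0, 2.8]
    - [[6.5, 0, 0.1], 0, 2.8]
    - [[6.5, 0, 0.1], 0, 2.8]
    - [[6.5, 0, 0.1], 0, 2.8]

```text
time: 17.95
tool_pos: [0.603, 0.0372, 0.0695]
eef_rot: [0.648, 0.284, 0.647, -0.284]
force: [-0.3, 0.6, -1.3]
opening: 0.0324
```

Call:
play_rows:
  increments:
    - [[0, 0, 0], 0, 2.8]
    - [[0, 0, 0], 0, 2.8]

```text
time: 18.12
tool_pos: [0.6029, 0.0371, 0.0694]
eef_rot: [0.648, 0.284, 0.647, -0.284]
force: [-0.6, -0.1, 0.2]
opening: 0.0323
```

Call:
play_rows:
  increments:
    - [[0.1, 0, 0], 0, 2.8]
    - [[0.2, 0, 0], 0, 2.8]
    - [[0.2, 0, 0], 0, 2.8]
    - [[0.2, 0, 0], 0, 4.8]
    - [[0.2, 0, 0], 0, 4.8]
    - [[0.2, 0, 0], 0, 4.8]
    - [[0, 0, 0], 0, 4.8]
    - [[-2, 0, 0], 0, 4.8]
    - [[-5, 0, 0], 0, 5]
    - [[-6.5, 0, 0], 0, 6]
    - [[-6.5, 0, 0], 0, 6]
    - [[-6.5, 0, 0], 0, 6]

```text
time: 19.12
tool_pos: [0.6033, 0.037, 0.135]
eef_rot: [0.648, 0.284, 0.647, -0.284]
force: [-0.4, -0.1, 0.2]
opening: 0.0599
```

```bash
python3 look.py w16 270,160,370,290 p
```

```text
19.1167 jaw 42.6 [0.6033 0.037  0.135 ] 0.0599 [-0.4 -0.1  0.2] [-0.05  0.29  1.75  0.    1.1  -0.8 ]
cen [316.9 217.4] 1893 r 25.8 xy [0.6023 0.0383 0.06  ] stripe (array([316.9, 227.2]), array([0.6033, 0.0372, 0.074 ]))
```

View pics/w16.png

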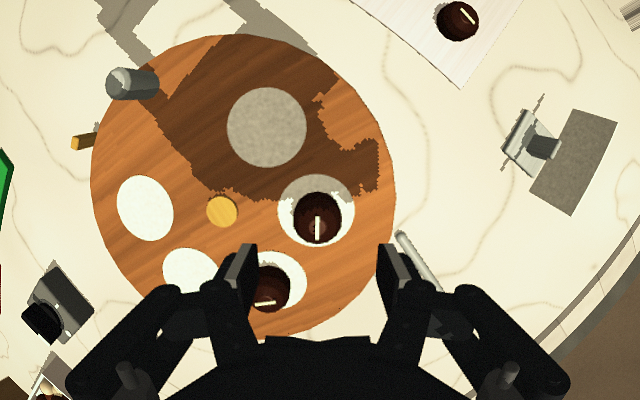

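Call:
play_rows:
  increments:
    - [[0, 0.6, -0.9], -3, 6]
    - [[0, 1.9, -2.7], -9, 6]
    - [[0, 3.7, -5.2], -15, 6]
    - [[0, 5.8, -8.2], -21, 6]
    - [[0, 7.9, -11.1], -27, 6]
    - [[0, 10, -14.1], -33, 6]
    - [[0, 12.1, -17], -39, 6]
    - [[0, 14.2, -20], -45, 6]
    - [[0, 16.3, -22.9], -51, 6]
    - [[0, 17.9, -25.2], -57, 6]
    - [[0, 18.4, -25.9], -60, 6]
    - [[0, 18.4, -25.9], -60, 6]

```text
time: 20.17
tool_pos: [0.5602, 0.3544, 0.1312]
eef_rot: [0.701, -0.079, 0.704, 0.079]
force: [-0.6, -1.1, -0.3]
opening: 0.0599
```

Call:
play_rows:
  increments:
    - [[0, 0, 0], 0, 6]
    - [[0, 0, 0], 0, 6]
    - [[0, 0, 0], 0, 6]

```text
time: 20.42
tool_pos: [0.5624, 0.3507, 0.133]
eef_rot: [0.702, -0.077, 0.704, 0.076]
force: [0.2, -0.4, 0.3]
opening: 0.06
```

```bash
python3 look.py w17 200,60,500,330; python3 d.py .5635 .3528 .024
```

```text
20.4167 jaw 102.5 [0.5624 0.3507 0.133 ] 0.06 [ 0.2 -0.4  0.3] [ 0.45  0.41  1.6  -0.    1.13 -1.34]
cen [318.1 201. ] 1346 r 21.7 xy [0.562  0.3525 0.016 ] stripe (array([317.8, 208.4]), array([0.5634, 0.3525, 0.031 ]))
cm tool: [10.94  0.19  0.14]
```

View pics/w17.png

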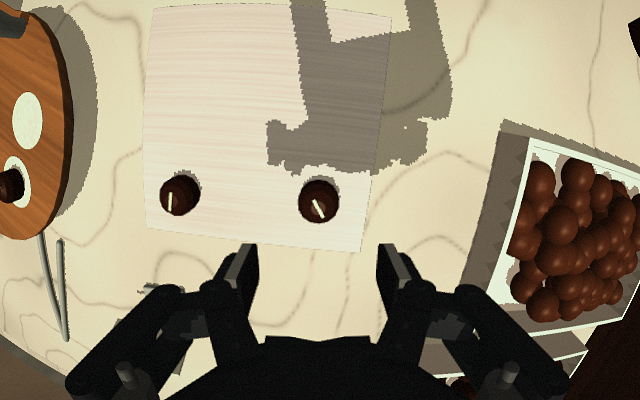

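Call:
play_rows:
  increments:
    - [[1.5, 0.1, 0], 0, 6]
    - [[4.5, 0.2, 0], 0, 6]
    - [[7.5, 0.2, 0], 0, 6]
    - [[9.8, 0.2, 0], 0, 6]
    - [[10.7, 0.2, 0], 0, 6]
    - [[10.9, 0.2, 0], 0, 6]
    - [[10.9, 0.2, 0], 0, 6]
    - [[10.9, 0.2, 0], 0, 2.8]
    - [[10.9, 0.2, 0], 0, 2.8]
    - [[10.9, 0.2, 0], 0, 2.8]
    - [[10.9, 0.2, 0], 0, 2.8]
    - [[10.9, 0.2, 0], 0, 2.8]

```text
time: 21.47
tool_pos: [0.564, 0.3551, 0.0276]
eef_rot: [0.704, -0.077, 0.701, 0.078]
force: [-0.6, 0.2, 6.5]
opening: 0.0323
```

```bash
python3 look.py w18
```

```text
21.4667 jaw 102.6 [0.564  0.3551 0.0276] 0.0323 [-0.6  0.2  6.5] [ 0.46  0.55  1.63 -0.    0.96 -1.33]
```

Call:
play_rows:
  increments:
    - [[-0.5, 0, 0], 0, 2.8]
    - [[-1.5, 0, 0], 0, 2.8]
    - [[-4, 0, 0], 0, 2.8]
    - [[-7, 0, 0], 0, 2.8]
    - [[-9.5, 0, 0], 0, 2.8]
    - [[-11, 0, 0], 0, 2.8]
    - [[-11, 0, 0], 0, 2.8]
    - [[-11, 0, 0], 0, 2.8]
    - [[-11, 0, 0], 0, 2.8]

```text
time: 22.27
tool_pos: [0.5608, 0.3536, 0.1331]
eef_rot: [0.702, -0.078, 0.704, 0.077]
force: [-0.2, -0.2, 0.5]
opening: 0.0324
```

```bash
python3 look.py w19 130,60,260,330;python3 d.py .5349 .0589 .134
```

```text
22.2667 jaw 102.6 [0.5608 0.3536 0.1331] 0.0324 [-0.2 -0.2  0.5] [ 0.46  0.41  1.6   0.    1.14 -1.33]
cen [176.5 195.4] 1182 r 20.7 xy [0.5824 0.2345 0.016 ] stripe (array([166.7, 201.2]), array([0.5836, 0.2323, 0.031 ]))
cm tool: [ -0.09 -28.18  -8.92]
```

View pics/w19.png

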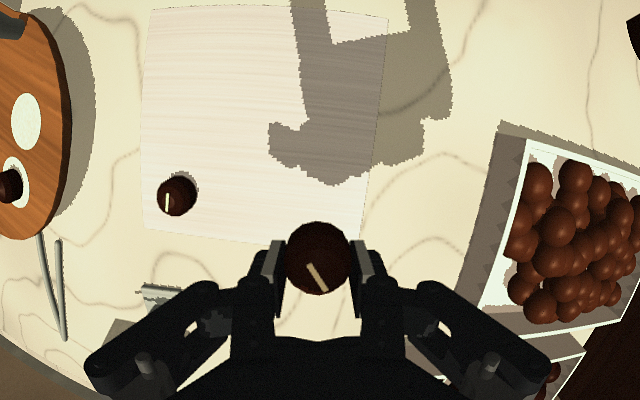

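Call:
play_rows:
  increments:
    - [[0, -0.9, -0.3], 0, 2.8]
    - [[0, -2.9, -0.9], 0, 2.8]
    - [[0, -6, -1.9], 0, 2.8]
    - [[0, -9.6, -3], 0, 2.8]
    - [[0, -13.2, -4.2], 0, 2.8]
    - [[0, -16.8, -5.3], 0, 2.8]
    - [[0, -20.4, -6.5], 0, 2.8]
    - [[0, -24, -7.6], 0, 2.8]
    - [[0, -26.8, -8.5], 0, 2.8]
    - [[0, -28, -8.9], 0, 2.8]
    - [[0, -28.2, -8.9], 0, 2.8]
    - [[0, -28.2, -8.9], 0, 2.8]

```text
time: 23.32
tool_pos: [0.5363, 0.0592, 0.1342]
eef_rot: [0.702, -0.077, 0.703, 0.077]
force: [-0.2, 0.1, 0.1]
opening: 0.0321
```

Call:
play_rows:
  increments:
    - [[0, 0, 0], 0, 2.8]
    - [[0, 0, 0], 0, 2.8]
    - [[0, 0, 0], 0, 2.8]

```text
time: 23.57
tool_pos: [0.5369, 0.061, 0.1349]
eef_rot: [0.703, -0.078, 0.703, 0.078]
force: [-0.3, 0.3, -0.7]
opening: 0.0322
```

```bash
python3 look.py w20;python3 d.py .5349 .0589 .070
python3 - <<'E'
from plate import *
f=dict(np.load("w20.npz")); f["name"]="wrist"
print(proj(f,(.5349,.0589,.046)),proj(f,(.5499,-.0095,.046)))
E
```

```text
23.5667 jaw 102.7 [0.5369 0.061  0.1349] 0.0322 [-0.3  0.3 -0.7] [-0.02  0.17  1.9   0.    1.07 -1.81]
cm tool: [ 6.49 -0.15 -0.24]
(np.float64(313.2934969635761), np.float64(209.0672912922666)) (np.float64(219.48963472035302), np.float64(208.11129188126884))
```

View pics/w20.png

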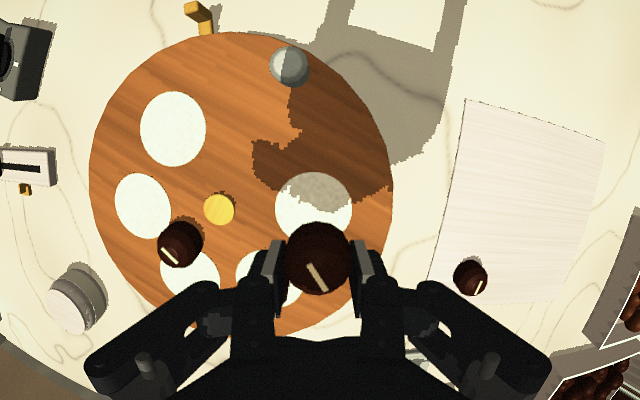

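Run:
```python
from pral import *
f=dict(np.load("w20.npz")); f["name"]="wrist"
for n,p in dict(A=(.617,-.031),B=(.6025,.038),p2=(.565,-.0778)).items(): print(n,proj(f,(*p,.046)),proj(f,(*p,.074)))
print(onz(f,180,243,.06))
cv2.imwrite("pics/w20z.png",cv2.resize(f["color"][180:330,100:340],None,fx=3,fy=3,interpolation=cv2.INTER_CUBIC))
t=frame("top"); cv2.imwrite("pics/t20z.png",cv2.resize(t["color"][130:240,250:400],None,fx=5,fy=5,interpolation=cv2.INTER_CUBIC))
```

```text
A (np.float64(188.49859927867817), np.float64(275.82430176272976)) (np.float64(176.05133139597618), np.float64(293.8308150809046))
B (np.float64(269.7339947468671), np.float64(281.03367056022046)) (np.float64(264.6350203815424), np.float64(301.09172410988384))
p2 (np.float64(140.8229494588595), np.float64(206.9311418472845)) (np.float64(122.59075228128032), np.float64(218.83577887663031))
[ 0.57943007 -0.03421673  0.06      ]
```

View pics/w20z.png

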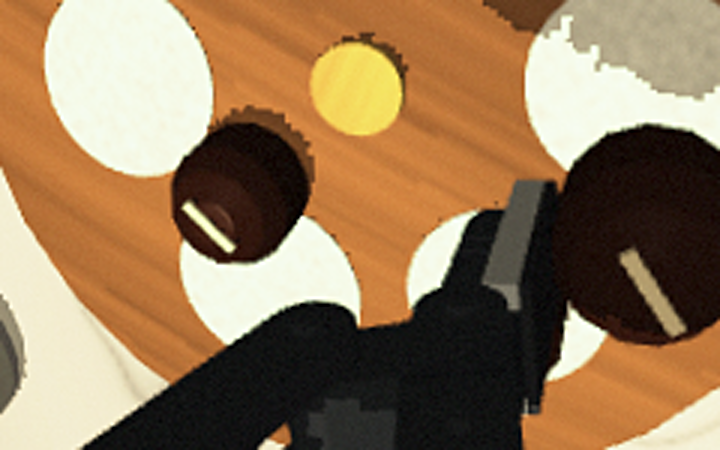

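View pics/t20z.png

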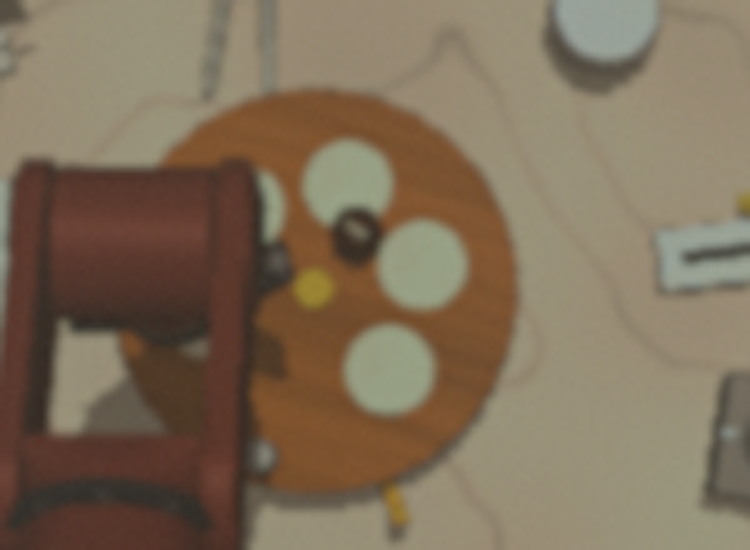

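Call:
play_rows:
  increments:
    - [[1.2, -0.1, -0.2], 0, 2.8]
    - [[3.5, -0.1, -0.2], 0, 2.8]
    - [[5.3, -0.1, -0.2], 0, 2.8]
    - [[6, -0.1, -0.2], 0, 2.8]
    - [[6.2, -0.1, -0.2], 0, 2.8]
    - [[6.3, -0.1, -0.2], 0, 2.8]
    - [[6.4, -0.1, -0.2], 0, 2.8]
    - [[6.5, -0.1, -0.2], 0, 2.8]
    - [[6.6, -0.1, -0.2], 0, 2.8]
    - [[6.6, -0.1, -0.2], 0, 2.8]
    - [[6.6, -0.1, -0.2], 0, 2.8]

```text
time: 24.58
tool_pos: [0.5363, 0.0582, 0.0706]
eef_rot: [0.704, -0.078, 0.702, 0.078]
force: [-1.1, -0.3, 6.1]
opening: 0.0322
```

```bash
python3 look.py w21
```

```text
24.5833 jaw 102.6 [0.5363 0.0582 0.0706] 0.0322 [-1.1 -0.3  6.1] [-0.02  0.26  1.93  0.    0.94 -1.81]
```

Contact at 6 N; release and rise.

Call:
play_rows:
  increments:
    - [[-0.1, 0, 0], 0, 2.8]
    - [[-0.1, 0, 0], 0, 4.8]
    - [[-0.1, 0, 0], 0, 4.8]
    - [[-0.1, 0, 0], 0, 4.8]
    - [[-0.1, 0, 0], 0, 4.8]
    - [[-2, 0, 0], 0, 4.8]
    - [[-5, 0, 0], 0, 5]
    - [[-7, 0, 0], 0, 6]
    - [[-7.5, 0, 0], 0, 6]
    - [[-7.5, 0, 0], 0, 6]
    - [[-7.5, 0, 0], 0, 6]

```text
time: 25.55
tool_pos: [0.5346, 0.0582, 0.1433]
eef_rot: [0.703, -0.078, 0.703, 0.078]
force: [-0.7, -0.1, -0.6]
opening: 0.0602
```

```bash
python3 look.py w22 130,160,370,310 p; python3 d.py .579 -.034 .14
```

```text
25.55 jaw 102.6 [0.5346 0.0582 0.1433] 0.0602 [-0.7 -0.1 -0.6] [-0.02  0.15  1.9  -0.    1.09 -1.81]
cen [186.4 243. ] 1472 r 23.2 xy [ 0.5803 -0.035   0.06  ] stripe (array([176.8, 254.1]), array([ 0.5838, -0.0372,  0.074 ]))
cen [316.8 212.3] 1763 r 25.1 xy [0.5325 0.0586 0.06  ] stripe (array([316.6, 221.8]), array([0.5342, 0.0589, 0.074 ]))
cm tool: [ 0.22 -9.98  2.39]
```

View pics/w22.png

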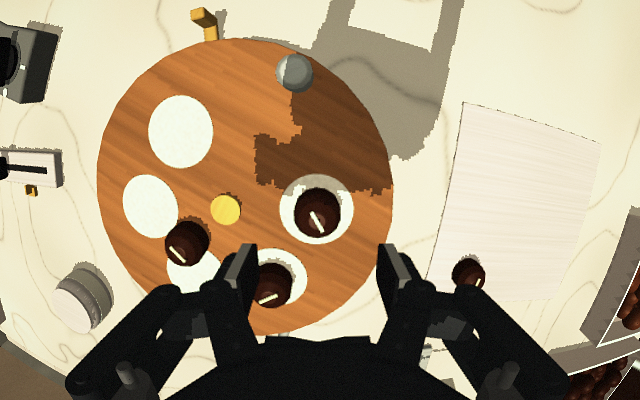

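Call:
play_rows:
  increments:
    - [[0, -0.6, 0.2], 5, 6]
    - [[0, -2, 0.5], 12, 6]
    - [[0, -4, 1], 19, 6]
    - [[0, -6, 1.5], 26, 6]
    - [[0, -8, 2], 33, 6]
    - [[0, -9.5, 2.4], 40, 6]
    - [[0, -10.1, 2.5], 47, 6]
    - [[0, -10.1, 2.5], 54, 6]
    - [[0, -10.1, 2.5], 60, 6]
    - [[0, -10.1, 2.5], 60, 6]
    - [[0, -10.1, 2.5], 60, 6]
    - [[0, -10.1, 2.5], 60, 6]

```text
time: 26.6
tool_pos: [0.5807, -0.0347, 0.1426]
eef_rot: [0.647, 0.283, 0.649, -0.284]
force: [0.2, 0.2, 0.1]
opening: 0.0597
```

```bash
python3 look.py w23 130,100,420,310 p; python3 d.py .581 -.035 .068
```

```text
26.6 jaw 42.7 [ 0.5807 -0.0347  0.1426] 0.0597 [0.2 0.2 0.1] [-0.18  0.24  1.8   0.    1.1  -0.93]
cen [317.9 218.7] 1794 r 25.4 xy [ 0.5823 -0.0357  0.06  ] stripe (array([317.7, 229.3]), array([ 0.5838, -0.0375,  0.074 ]))
cm tool: [ 7.5  -0.01  0.04]
```

View pics/w23.png

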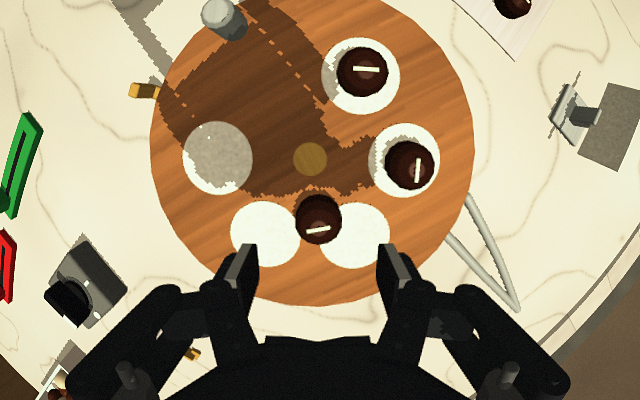

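Call:
play_rows:
  increments:
    - [[1.5, 0, 0.2], 0, 6]
    - [[4, 0, 0.2], 0, 6]
    - [[6, 0, 0.2], 0, 6]
    - [[7, 0, 0.2], 0, 6]
    - [[7.3, 0, 0.2], 0, 6]
    - [[7.3, 0, 0.2], 0, 6]
    - [[7.3, 0, 0.2], 0, 2.8]
    - [[7.3, 0, 0.2], 0, 2.8]
    - [[7.3, 0, 0.2], 0, 2.8]
    - [[7.3, 0, 0.2], 0, 2.8]
    - [[7.3, 0, 0.2], 0, 2.8]

```text
time: 27.57
tool_pos: [0.5845, -0.0366, 0.0728]
eef_rot: [0.649, 0.284, 0.646, -0.284]
force: [-0.6, -0.3, 5.8]
opening: 0.0317
```

Call:
play_rows:
  increments:
    - [[-0.5, 0, 0], 0, 2.8]
    - [[-1.5, 0, 0], 0, 2.8]
    - [[-2, 0, 0], 0, 2.8]
    - [[-2, 0, 0], 0, 2.8]
    - [[-2, 0, 0], 0, 2.8]
    - [[-2, 0, 0], 0, 2.8]

```text
time: 28.07
tool_pos: [0.5826, -0.0363, 0.0909]
eef_rot: [0.647, 0.284, 0.648, -0.284]
force: [-0.6, 0.3, -0.2]
opening: 0.0322
```

```bash
python3 look.py w24; python3 d.py .6165 -.0305 .0903
```

```text
28.0667 jaw 42.6 [ 0.5826 -0.0363  0.0909] 0.0322 [-0.6  0.3 -0.2] [-0.18  0.32  1.82 -0.    1.01 -0.93]
cm tool: [0.03 2.9  1.88]
```

View pics/w24.png

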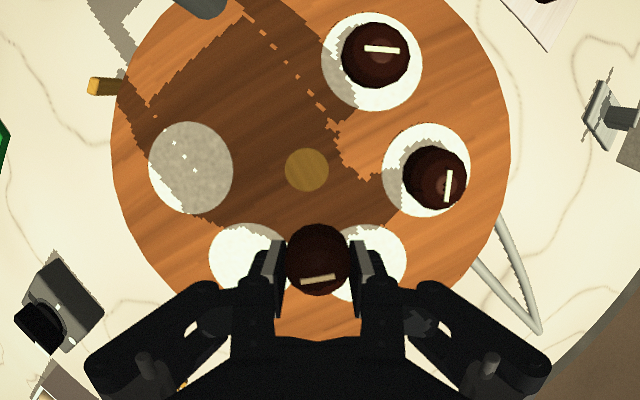

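Call:
play_rows:
  increments:
    - [[0, 0.7, 0.4], 0, 2.8]
    - [[0, 1.9, 1.2], 0, 2.8]
    - [[0, 2.7, 1.7], 0, 2.8]
    - [[0, 2.9, 1.9], 0, 2.8]
    - [[0.8, 2.9, 1.9], 0, 2.8]
    - [[1.5, 2.9, 1.9], 0, 2.8]
    - [[1.7, 2.9, 1.9], 0, 2.8]
    - [[1.8, 2.9, 1.9], 0, 2.8]
    - [[1.9, 2.9, 1.9], 0, 2.8]
    - [[1.9, 2.9, 1.9], 0, 2.8]
    - [[1.9, 2.9, 1.9], 0, 2.8]

```text
time: 29.03
tool_pos: [0.616, -0.0306, 0.0728]
eef_rot: [0.647, 0.284, 0.648, -0.284]
force: [-3.5, -0.2, 8.3]
opening: 0.0319
```

Call:
play_rows:
  increments:
    - [[0, 0, 0], 0, 4.6]
    - [[0, 0, 0], 0, 4.6]
    - [[0, 0, 0], 0, 4.6]
    - [[0, 0, 0], 0, 4.6]
    - [[-2, 0, 0], 0, 4.8]
    - [[-5, 0, 0], 0, 5]
    - [[-7, 0, 0], 0, 6]
    - [[-7.5, 0, 0], 0, 6]
    - [[-7.5, 0, 0], 0, 6]
    - [[-7.5, 0, 0], 0, 6]

```text
time: 29.87
tool_pos: [0.6165, -0.0307, 0.1461]
eef_rot: [0.647, 0.284, 0.648, -0.284]
force: [-0.1, -0.7, -1.0]
opening: 0.0598
```

```bash
python3 look.py w25 130,100,450,310 p; python3 d.py .583 .2335 .14
```

```text
29.8667 jaw 42.6 [ 0.6165 -0.0307  0.1461] 0.0598 [-0.1 -0.7 -1. ] [-0.16  0.31  1.71 -0.    1.13 -0.91]
cen [316.8 211.7] 1708 r 24.6 xy [ 0.615  -0.0292  0.06  ] stripe (array([317.2, 221.3]), array([ 0.6165, -0.0305,  0.074 ]))
cen [369.3 132.9] 1820 r 25.1 xy [0.603  0.0362 0.06  ] stripe (array([374. , 135.2]), array([0.6038, 0.0365, 0.074 ]))
cm tool: [  0.54  15.46 -21.66]
```

View pics/w25.png

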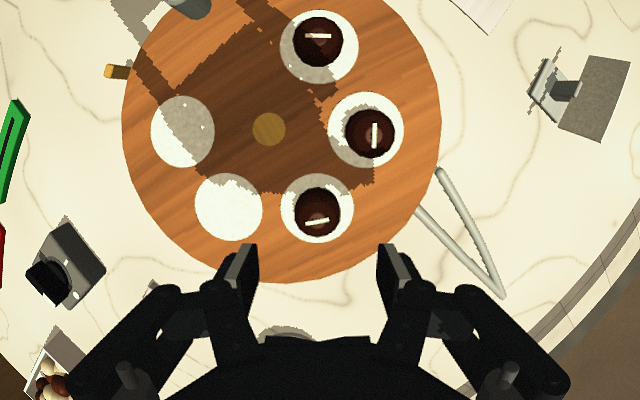

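Call:
play_rows:
  increments:
    - [[0, 0.6, -0.8], -4, 6]
    - [[0, 1.8, -2.5], -10, 6]
    - [[0, 3.6, -5], -16, 6]
    - [[0, 5.8, -8], -22, 6]
    - [[0, 8, -11], -28, 6]
    - [[0, 10.1, -14], -34, 6]
    - [[0, 12.2, -17], -40, 6]
    - [[0, 14, -19.6], -46, 6]
    - [[0, 15.2, -21.2], -53, 6]
    - [[0, 15.5, -21.6], -60, 6]
    - [[0, 15.5, -21.6], -60, 6]
    - [[0, 15.5, -21.6], -60, 6]

```text
time: 30.92
tool_pos: [0.5835, 0.233, 0.1447]
eef_rot: [0.702, -0.077, 0.704, 0.077]
force: [-0.2, -0.9, -0.4]
opening: 0.06
```

Call:
play_rows:
  increments:
    - [[0, 0, 0], 0, 6]
    - [[0, 0, 0], 0, 6]

```text
time: 31.08
tool_pos: [0.5847, 0.232, 0.1461]
eef_rot: [0.702, -0.077, 0.703, 0.076]
force: [0.2, 0.0, -0.4]
opening: 0.06
```

```bash
python3 look.py w26 200,100,450,310; python3 d.py .583 .2335 .026
```

```text
31.0833 jaw 102.4 [0.5847 0.232  0.1461] 0.06 [ 0.2  0.  -0.4] [ 0.27  0.33  1.68 -0.    1.13 -1.52]
cen [316.1 194.5] 1229 r 20.9 xy [0.5831 0.2319 0.016 ] stripe (array([315.9, 201.1]), array([0.5843, 0.2321, 0.031 ]))
cm tool: [12.04  0.19 -0.14]
```

View pics/w26.png

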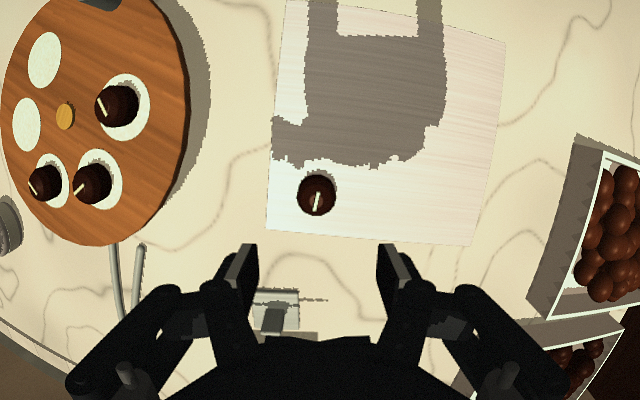

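Call:
play_rows:
  increments:
    - [[1.5, 0, -0.1], 0, 6]
    - [[4.5, 0, -0.1], 0, 6]
    - [[8, 0, -0.1], 0, 6]
    - [[10.5, 0, -0.1], 0, 6]
    - [[11.8, 0, -0.1], 0, 6]
    - [[12, 0, -0.1], 0, 6]
    - [[12, 0, -0.1], 0, 6]
    - [[12, 0, -0.1], 0, 2.8]
    - [[12, 0, -0.1], 0, 2.8]
    - [[12, 0, -0.1], 0, 2.8]
    - [[12, 0, -0.1], 0, 2.8]
    - [[12, 0, -0.1], 0, 2.8]

```text
time: 32.13
tool_pos: [0.5863, 0.2335, 0.0298]
eef_rot: [0.705, -0.077, 0.701, 0.078]
force: [-0.5, -1.6, 5.8]
opening: 0.0324
```

Call:
play_rows:
  increments:
    - [[-0.5, 0, 0], 0, 2.8]
    - [[-1.5, 0, 0], 0, 2.8]
    - [[-4, 0, 0], 0, 2.8]
    - [[-7, 0, 0], 0, 2.8]
    - [[-9.5, 0, 0], 0, 2.8]
    - [[-11, 0, 0], 0, 2.8]
    - [[-11, 0, 0], 0, 2.8]
    - [[-11, 0, 0], 0, 2.8]
    - [[-11, 0, 0], 0, 2.8]

```text
time: 32.88
tool_pos: [0.5828, 0.2327, 0.1358]
eef_rot: [0.702, -0.078, 0.704, 0.078]
force: [-0.0, -0.6, -0.4]
opening: 0.0319
```

```bash
python3 look.py w27;python3 d.py .565 -.0778 .135
```

```text
32.8833 jaw 102.6 [0.5828 0.2327 0.1358] 0.0319 [-0.  -0.6 -0.4] [ 0.27  0.34  1.69  0.    1.12 -1.52]
cm tool: [  0.03 -29.91  -8.47]
```

View pics/w27.png

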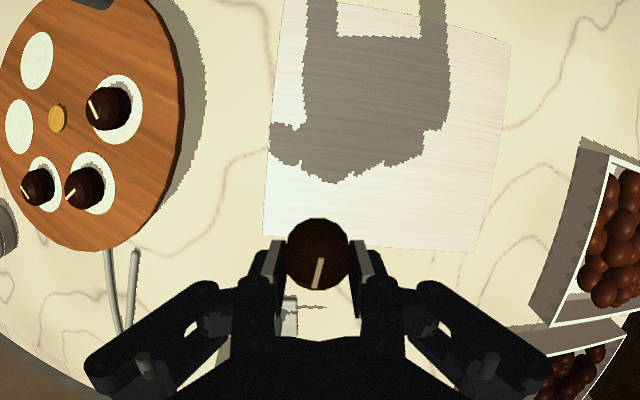

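Call:
play_rows:
  increments:
    - [[0, -1, -0.3], 0, 2.8]
    - [[0, -3.2, -0.9], 0, 2.8]
    - [[0, -6.6, -1.9], 0, 2.8]
    - [[0, -10.4, -3], 0, 2.8]
    - [[0, -14.2, -4.1], 0, 2.8]
    - [[0, -18, -5.2], 0, 2.8]
    - [[0, -21.8, -6.3], 0, 2.8]
    - [[0, -25.6, -7.4], 0, 2.8]
    - [[0, -28.4, -8.2], 0, 2.8]
    - [[0, -29.7, -8.5], 0, 2.8]
    - [[0, -29.9, -8.5], 0, 2.8]
    - [[0, -29.9, -8.5], 0, 2.8]

```text
time: 33.93
tool_pos: [0.5656, -0.0777, 0.1361]
eef_rot: [0.702, -0.076, 0.703, 0.077]
force: [-0.2, 1.3, -0.5]
opening: 0.032
```

Call:
play_rows:
  increments:
    - [[0, 0, 0], 0, 2.8]
    - [[0, 0, 0], 0, 2.8]
    - [[0, 0, 0], 0, 2.8]

```text
time: 34.18
tool_pos: [0.5663, -0.0757, 0.1368]
eef_rot: [0.703, -0.078, 0.703, 0.079]
force: [0.1, 0.7, -0.2]
opening: 0.0323
```

```bash
python3 look.py w28;python3 d.py .565 -.0778 .0735
python3 - <<'E'
from plate import *
f=dict(np.load("w28.npz")); f["name"]="wrist"
print(proj(f,(.565,-.0778,.046)),proj(f,(.5499,-.0095,.046)))
E
```

```text
34.1833 jaw 102.7 [ 0.5663 -0.0757  0.1368] 0.0323 [ 0.1  0.7 -0.2] [-0.26  0.23  1.83  0.    1.09 -2.05]
cm tool: [ 6.34 -0.16 -0.17]
(np.float64(313.14252912945847), np.float64(209.1589387090425)) (np.float64(406.6204827869658), np.float64(209.3285823761285))
```

View pics/w28.png

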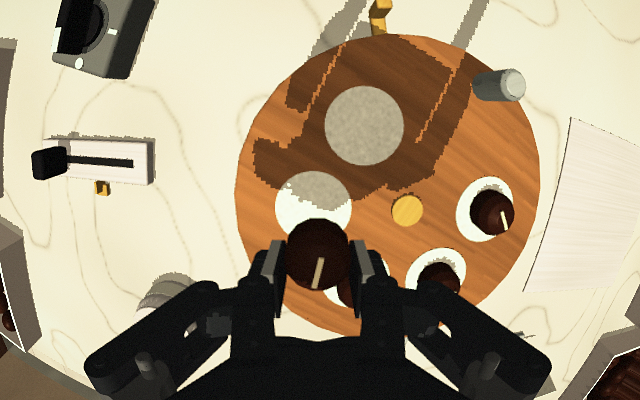

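Call:
play_rows:
  increments:
    - [[1.2, -0.1, -0.2], 0, 2.8]
    - [[3.5, -0.1, -0.2], 0, 2.8]
    - [[5.2, -0.1, -0.2], 0, 2.8]
    - [[5.9, -0.1, -0.2], 0, 2.8]
    - [[6.1, -0.1, -0.2], 0, 2.8]
    - [[6.2, -0.1, -0.2], 0, 2.8]
    - [[6.3, -0.1, -0.2], 0, 2.8]
    - [[6.4, -0.1, -0.2], 0, 2.8]
    - [[6.5, -0.1, -0.2], 0, 2.8]
    - [[6.5, -0.1, -0.2], 0, 2.8]
    - [[6.5, -0.1, -0.2], 0, 2.8]

```text
time: 35.15
tool_pos: [0.5653, -0.079, 0.0728]
eef_rot: [0.703, -0.078, 0.702, 0.077]
force: [0.5, 0.2, 1.2]
opening: 0.0322
```

```bash
python3 look.py w29
```

```text
35.15 jaw 102.6 [ 0.5653 -0.079   0.0728] 0.0322 [0.5 0.2 1.2] [-0.26  0.32  1.86  0.    0.96 -2.05]
```

Call:
play_rows:
  increments:
    - [[0.1, 0, 0], 0, 2.8]
    - [[0.15, 0, 0], 0, 2.8]
    - [[0.15, 0, 0], 0, 4.6]
    - [[0.15, 0, 0], 0, 4.6]
    - [[0.15, 0, 0], 0, 4.6]
    - [[0.1, 0, 0], 0, 4.6]
    - [[-2, 0, 0], 0, 4.8]
    - [[-5, 0, 0], 0, 5]
    - [[-8, 0, 0], 0, 6]
    - [[-10, 0, 0], 0, 6]
    - [[-10, 0, 0], 0, 6]
    - [[-10, 0, 0], 0, 6]

```text
time: 36.2
tool_pos: [0.5656, -0.0791, 0.1735]
eef_rot: [0.704, -0.078, 0.702, 0.077]
force: [-0.7, -0.3, -0.3]
opening: 0.0598
```

```bash
python3 look.py w30 250,100,550,300 p
```

```text
36.2 jaw 102.6 [ 0.5656 -0.0791  0.1735] 0.0598 [-0.7 -0.3 -0.3] [-0.26  0.18  1.81 -0.    1.15 -2.05]
cen [473.7 198.2] 1064 r 20.5 xy [0.5327 0.0542 0.06  ] stripe None
cen [317.6 197.1] 1354 r 21.9 xy [ 0.5616 -0.0787  0.06  ] stripe (array([317.6, 204.1]), array([ 0.563 , -0.0784,  0.074 ]))
```

View pics/w30.png

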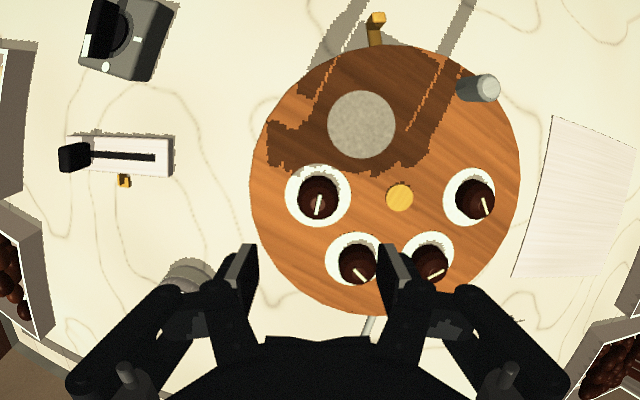

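```bash
python3 d.py .4432 .0244 .18
python3 - <<'E'
from pral import *
f=dict(np.load("w30.npz")); f["name"]="wrist"
for z in(.046,.09):print(proj(f,(.4432,.0244,z)))
E
```

```text
cm tool: [-0.83 12.71 -9.56]
(np.float64(465.6455695275937), np.float64(88.34120825297275))
(np.float64(491.71016628546204), np.float64(86.6224917297966))
```

Call:
play_rows:
  increments:
    - [[-0.3, 1, -0.8], 5, 5]
    - [[-0.8, 3, -2.3], 12, 5]
    - [[-0.8, 5.5, -4.2], 19, 5]
    - [[-0.8, 8, -6.1], 26, 5]
    - [[-0.8, 10.5, -8], 33, 5]
    - [[-0.8, 12.2, -9.3], 40, 5]
    - [[-0.8, 12.7, -9.6], 47, 5]
    - [[-0.8, 12.7, -9.6], 54, 5]
    - [[-0.8, 12.7, -9.6], 60, 5]
    - [[-0.8, 12.7, -9.6], 60, 5]
    - [[-0.8, 12.7, -9.6], 60, 5]
    - [[-0.8, 12.7, -9.6], 60, 5]

```text
time: 37.25
tool_pos: [0.4424, 0.0242, 0.1788]
eef_rot: [0.647, 0.283, 0.649, -0.284]
force: [0.2, 0.1, -1.2]
opening: 0.0497
```

```bash
python3 look.py w31;python3 d.py .4432 .0244 .072
python3 - <<'E'
from pral import *
f=dict(np.load("w31.npz")); f["name"]="wrist"
for z in(.046,.09):print(proj(f,(.4432,.0244,z)))
cv2.imwrite("pics/w31z.png",cv2.resize(f["color"][120:290,230:430],None,fx=4,fy=3.5,interpolation=cv2.INTER_CUBIC))
E
```

```text
37.25 jaw 42.7 [0.4424 0.0242 0.1788] 0.0497 [ 0.2  0.1 -1.2] [-0.1  -0.1   2.09  0.    1.16 -0.85]
cm tool: [10.71  0.07  0.03]
(np.float64(318.1446805934552), np.float64(196.75179961355641))
(np.float64(318.22748474881064), np.float64(213.86535982330864))
```

View pics/w31.png

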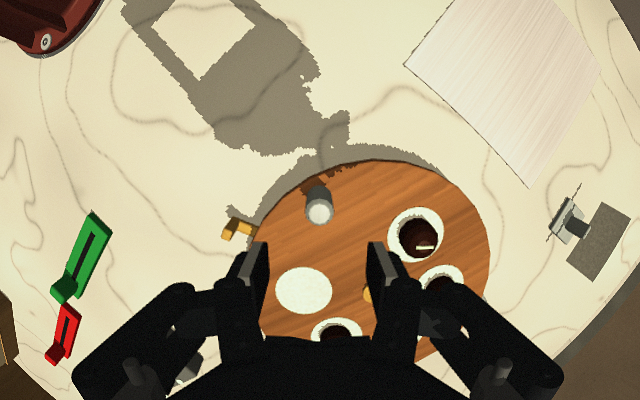

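Call:
play_rows:
  increments:
    - [[1.5, 0, 0], 0, 5]
    - [[4.5, 0, 0], 0, 5]
    - [[7.5, 0, 0], 0, 5]
    - [[9.8, 0, 0], 0, 5]
    - [[10.6, 0, 0], 0, 5]
    - [[10.7, 0, 0], 0, 5]
    - [[10.7, 0, 0], 0, 1.8]
    - [[10.7, 0, 0], 0, 1.8]
    - [[10.7, 0, 0], 0, 1.8]
    - [[10.7, 0, 0], 0, 1.8]
    - [[10.7, 0, 0], 0, 1.8]
    - [[10.7, 0, 0], 0, 1.8]
  grip_force: 20

```text
time: 38.3
tool_pos: [0.4447, 0.024, 0.0747]
eef_rot: [0.649, 0.284, 0.646, -0.284]
force: [-0.7, -0.2, 6.1]
opening: 0.0213
```

```bash
python3 look.py w32
python3 - <<'E'
from h import *
s=st(); p=s["tool_pos"]; h=np.array([.5499,-.0095]); v=p[:2]-h; print(np.hypot(*v),np.degrees(np.arctan2(v[1],v[0])),s["moment"])
E
```

```text
38.3 jaw 42.6 [0.4447 0.024  0.0747] 0.0213 [-0.7 -0.2  6.1] [-0.1   0.07  2.15 -0.    0.92 -0.85]
0.11041294122795141 162.3405993180268 [-0.07700432  0.16452749  0.06897913]
```

View pics/w32.png

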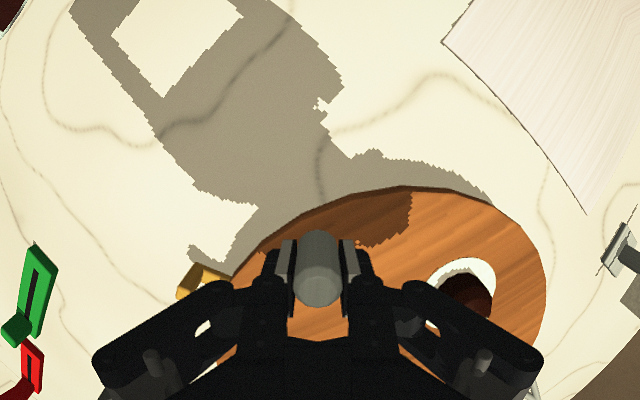

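```bash
cat > circ.py <<'E'
import numpy as np,sys
th0=float(sys.argv[1]); j=np.radians(42.6); r=11.2
steps=[float(x) for x in sys.argv[2].split(",")]
y=np.array([np.cos(j),np.sin(j)]); z=np.array([np.sin(j),-np.cos(j)])
P=lambda a:r*np.array([np.cos(np.radians(a)),np.sin(np.radians(a))])
print([[[0,round(float((P(th0+a)-P(th0))@y),1),round(float((P(th0+a)-P(th0))@z),1)],0,1.8] for a in steps], "end",th0+steps[-1])
E
S=2,6,11,17,23,29,35,41,47,53,58,60
for k in 0 1 2 3 4 5; do python3 circ.py $(python3 -c "print(162.4+60*$k)") $S; done
```

```text
[[[0, -0.3, 0.2], 0, 1.8], [[0, -1.0, 0.6], 0, 1.8], [[0, -1.8, 1.2], 0, 1.8], [[0, -2.6, 2.1], 0, 1.8], [[0, -3.4, 2.9], 0, 1.8], [[0, -4.0, 3.9], 0, 1.8], [[0, -4.6, 5.0], 0, 1.8], [[0, -5.0, 6.0], 0, 1.8], [[0, -5.3, 7.2], 0, 1.8], [[0, -5.5, 8.3], 0, 1.8], [[0, -5.6, 9.3], 0, 1.8], [[0, -5.6, 9.7], 0, 1.8]] end 222.4
[[[0, 0.0, 0.4], 0, 1.8], [[0, 0.1, 1.2], 0, 1.8], [[0, 0.2, 2.1], 0, 1.8], [[0, 0.5, 3.3], 0, 1.8], [[0, 0.9, 4.4], 0, 1.8], [[0, 1.4, 5.4], 0, 1.8], [[0, 2.0, 6.4], 0, 1.8], [[0, 2.7, 7.4], 0, 1.8], [[0, 3.5, 8.2], 0, 1.8], [[0, 4.4, 9.0], 0, 1.8], [[0, 5.2, 9.5], 0, 1.8], [[0, 5.6, 9.7], 0, 1.8]] end 282.4
[[[0, 0.3, 0.2], 0, 1.8], [[0, 1.0, 0.5], 0, 1.8], [[0, 2.0, 0.9], 0, 1.8], [[0, 3.1, 1.2], 0, 1.8], [[0, 4.2, 1.4], 0, 1.8], [[0, 5.4, 1.5], 0, 1.8], [[0, 6.6, 1.5], 0, 1.8], [[0, 7.7, 1.3], 0, 1.8], [[0, 8.9, 1.0], 0, 1.8], [[0, 10.0, 0.6], 0, 1.8], [[0, 10.9, 0.2], 0, 1.8], [[0, 11.2, 0.0], 0, 1.8]] end 342.4
[[[0, 0.3, -0.2], 0, 1.8], [[0, 1.0, -0.6], 0, 1.8], [[0, 1.8, -1.2], 0, 1.8], [[0, 2.6, -2.1], 0, 1.8], [[0, 3.4, -2.9], 0, 1.8], [[0, 4.0, -3.9], 0, 1.8], [[0, 4.6, -5.0], 0, 1.8], [[0, 5.0, -6.0], 0, 1.8], [[0, 5.3, -7.2], 0, 1.8], [[0, 5.5, -8.3], 0, 1.8], [[0, 5.6, -9.3], 0, 1.8], [[0, 5.6, -9.7], 0, 1.8]] end 402.4
[[[0, -0.0, -0.4], 0, 1.8], [[0, -0.1, -1.2], 0, 1.8], [[0, -0.2, -2.1], 0, 1.8], [[0, -0.5, -3.3], 0, 1.8], [[0, -0.9, -4.4], 0, 1.8], [[0, -1.4, -5.4], 0, 1.8], [[0, -2.0, -6.4], 0, 1.8], [[0, -2.7, -7.4], 0, 1.8], [[0, -3.5, -8.2], 0, 1.8], [[0, -4.4, -9.0], 0, 1.8], [[0, -5.2, -9.5], 0, 1.8], [[0, -5.6, -9.7], 0, 1.8]] end 462.4
[[[0, -0.3, -0.2], 0, 1.8], [[0, -1.0, -0.5], 0, 1.8], [[0, -2.0, -0.9], 0, 1.8], [[0, -3.1, -1.2], 0, 1.8], [[0, -4.2, -1.4], 0, 1.8], [[0, -5.4, -1.5], 0, 1.8], [[0, -6.6, -1.5], 0, 1.8], [[0, -7.7, -1.3], 0, 1.8], [[0, -8.9, -1.0], 0, 1.8], [[0, -10.0, -0.6], 0, 1.8], [[0, -10.9, -0.2], 0, 1.8], [[0, -11.2, -0.0], 0, 1.8]] end 522.4
```

Call:
play_rows:
  increments:
    - [[0, -0.3, 0.2], 0, 1.8]
    - [[0, -1.0, 0.6], 0, 1.8]
    - [[0, -1.8, 1.2], 0, 1.8]
    - [[0, -2.6, 2.1], 0, 1.8]
    - [[0, -3.4, 2.9], 0, 1.8]
    - [[0, -4.0, 3.9], 0, 1.8]
    - [[0, -4.6, 5.0], 0, 1.8]
    - [[0, -5.0, 6.0], 0, 1.8]
    - [[0, -5.3, 7.2], 0, 1.8]
    - [[0, -5.5, 8.3], 0, 1.8]
    - [[0, -5.6, 9.3], 0, 1.8]
    - [[0, -5.6, 9.7], 0, 1.8]

```text
time: 39.35
tool_pos: [0.4691, -0.087, 0.0747]
eef_rot: [0.648, 0.284, 0.647, -0.285]
force: [-3.7, -1.3, 9.9]
opening: 0.0209
```

```bash
cat > kn.py <<'E'
from h import *
s=st(); p=s["tool_pos"]; h=np.array([.5499,-.0095]); v=p[:2]-h; print(np.hypot(*v).round(4),np.degrees(np.arctan2(v[1],v[0])).round(2)%360,"F",s["force"].round(1),s["moment"].round(2),round(s["opening"],4),p.round(4),s["q"].round(2))
E
python3 kn.py; python3 look.py w33
```

```text
0.112 223.79 F [-3.7 -1.3  9.9] [-0.17  0.54 -0.  ] 0.0209 [ 0.4691 -0.087   0.0747] [-0.33  0.14  2.08 -0.    0.92 -1.07]
39.35 jaw 42.6 [ 0.4691 -0.087   0.0747] 0.0209 [-3.7 -1.3  9.9] [-0.33  0.14  2.08 -0.    0.92 -1.07]
```

View pics/w33.png

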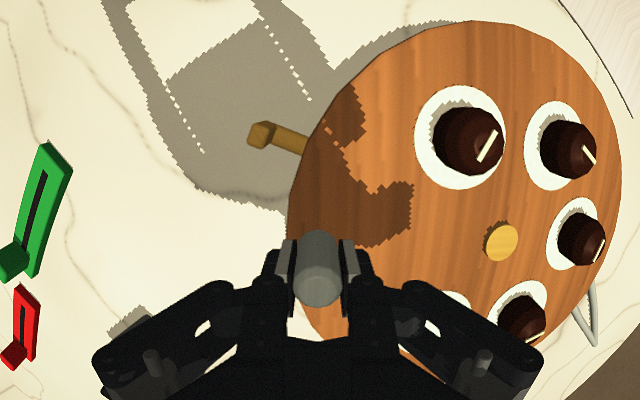

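Call:
play_rows:
  increments:
    - [[-0.2, 0.0, 0.4], 0, 1.8]
    - [[-0.3, 0.1, 1.2], 0, 1.8]
    - [[-0.3, 0.2, 2.1], 0, 1.8]
    - [[-0.3, 0.5, 3.3], 0, 1.8]
    - [[-0.3, 0.9, 4.4], 0, 1.8]
    - [[-0.3, 1.4, 5.4], 0, 1.8]
    - [[-0.3, 2.0, 6.4], 0, 1.8]
    - [[-0.3, 2.7, 7.4], 0, 1.8]
    - [[-0.3, 3.5, 8.2], 0, 1.8]
    - [[-0.3, 4.4, 9.0], 0, 1.8]
    - [[-0.3, 5.2, 9.5], 0, 1.8]
    - [[-0.3, 5.6, 9.7], 0, 1.8]

```text
time: 40.4
tool_pos: [0.5757, -0.12, 0.0749]
eef_rot: [0.648, 0.283, 0.647, -0.285]
force: [-0.0, -7.0, -7.7]
opening: 0.0209
```

```bash
python3 kn.py
```

```text
0.1134 283.13 F [-0.  -7.  -7.7] [-1.09 -0.07 -0.03] 0.0209 [ 0.5757 -0.12    0.0749] [-0.32  0.35  1.81 -0.    0.98 -1.07]
```

Call:
play_rows:
  increments:
    - [[0, 0.3, 0.2], 0, 1.8]
    - [[0, 1.0, 0.5], 0, 1.8]
    - [[0, 2.0, 0.9], 0, 1.8]
    - [[0, 3.1, 1.2], 0, 1.8]
    - [[0, 4.2, 1.4], 0, 1.8]
    - [[0, 5.4, 1.5], 0, 1.8]
    - [[0, 6.6, 1.5], 0, 1.8]
    - [[0, 7.7, 1.3], 0, 1.8]
    - [[0, 8.9, 1.0], 0, 1.8]
    - [[0, 10.0, 0.6], 0, 1.8]
    - [[0, 10.9, 0.2], 0, 1.8]
    - [[0, 11.2, 0.0], 0, 1.8]

```text
time: 41.4
tool_pos: [0.6587, -0.0416, 0.075]
eef_rot: [0.649, 0.284, 0.646, -0.283]
force: [5.0, -3.5, -10.5]
opening: 0.0212
```

```bash
python3 kn.py; python3 look.py w34
```

```text
0.1134 343.59 F [  5.   -3.5 -10.5] [-0.44 -0.97  0.01] 0.0212 [ 0.6587 -0.0416  0.075 ] [-0.17  0.47  1.63  0.    1.03 -0.91]
41.4 jaw 42.7 [ 0.6587 -0.0416  0.075 ] 0.0212 [  5.   -3.5 -10.5] [-0.17  0.47  1.63  0.    1.03 -0.91]
```

View pics/w34.png

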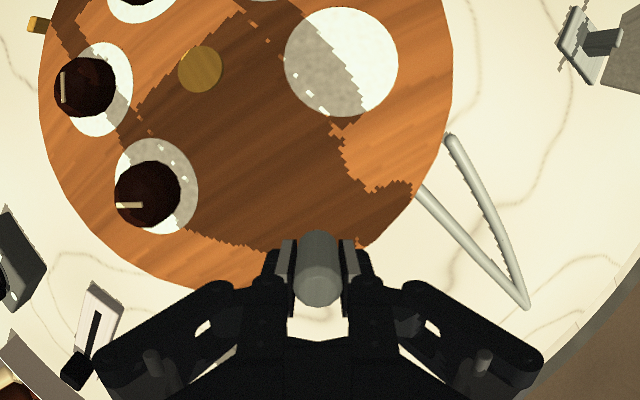

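Call:
play_rows:
  increments:
    - [[0.1, 0.3, -0.2], 0, 1.8]
    - [[0.1, 1.0, -0.6], 0, 1.8]
    - [[0.1, 1.8, -1.2], 0, 1.8]
    - [[0.1, 2.6, -2.1], 0, 1.8]
    - [[0.1, 3.4, -2.9], 0, 1.8]
    - [[0.1, 4.0, -3.9], 0, 1.8]
    - [[0.1, 4.6, -5.0], 0, 1.8]
    - [[0.1, 5.0, -6.0], 0, 1.8]
    - [[0.1, 5.3, -7.2], 0, 1.8]
    - [[0.1, 5.5, -8.3], 0, 1.8]
    - [[0.1, 5.6, -9.3], 0, 1.8]
    - [[0.1, 5.6, -9.7], 0, 1.8]

```text
time: 42.45
tool_pos: [0.6306, 0.0681, 0.0749]
eef_rot: [0.647, 0.284, 0.648, -0.284]
force: [1.0, -0.5, -6.4]
opening: 0.0212
```

```bash
python3 kn.py
```

```text
0.112 43.89 F [ 1.  -0.5 -6.4] [-0.1  -0.22  0.  ] 0.0212 [0.6306 0.0681 0.0749] [-0.    0.43  1.7   0.    1.02 -0.75]
```

Call:
play_rows:
  increments:
    - [[0, 0.0, -0.4], 0, 1.8]
    - [[0, -0.1, -1.2], 0, 1.8]
    - [[0, -0.2, -2.1], 0, 1.8]
    - [[0, -0.5, -3.3], 0, 1.8]
    - [[0, -0.9, -4.4], 0, 1.8]
    - [[0, -1.4, -5.4], 0, 1.8]
    - [[0, -2.0, -6.4], 0, 1.8]
    - [[0, -2.7, -7.4], 0, 1.8]
    - [[0, -3.5, -8.2], 0, 1.8]
    - [[0, -4.4, -9.0], 0, 1.8]
    - [[0, -5.2, -9.5], 0, 1.8]
    - [[0, -5.6, -9.7], 0, 1.8]

```text
time: 43.45
tool_pos: [0.5242, 0.0981, 0.0749]
eef_rot: [0.648, 0.283, 0.647, -0.285]
force: [2.7, -8.1, -10.0]
opening: 0.021
```

```bash
python3 kn.py; python3 look.py w35; python3 circ.py 102.4 2,6,11,17,23,29,35,41,47,53,58,60
```

```text
0.1106 103.41 F [  2.7  -8.1 -10. ] [-1.18 -0.58  0.01] 0.021 [0.5242 0.0981 0.0749] [ 0.06  0.25  1.95 -0.    0.95 -0.69]
43.45 jaw 42.7 [0.5242 0.0981 0.0749] 0.021 [  2.7  -8.1 -10. ] [ 0.06  0.25  1.95 -0.    0.95 -0.69]
[[[0, -0.3, -0.2], 0, 1.8], [[0, -1.0, -0.5], 0, 1.8], [[0, -2.0, -0.9], 0, 1.8], [[0, -3.1, -1.2], 0, 1.8], [[0, -4.2, -1.4], 0, 1.8], [[0, -5.4, -1.5], 0, 1.8], [[0, -6.6, -1.5], 0, 1.8], [[0, -7.7, -1.3], 0, 1.8], [[0, -8.9, -1.0], 0, 1.8], [[0, -10.0, -0.6], 0, 1.8], [[0, -10.9, -0.2], 0, 1.8], [[0, -11.2, -0.0], 0, 1.8]] end 162.4
```

View pics/w35.png

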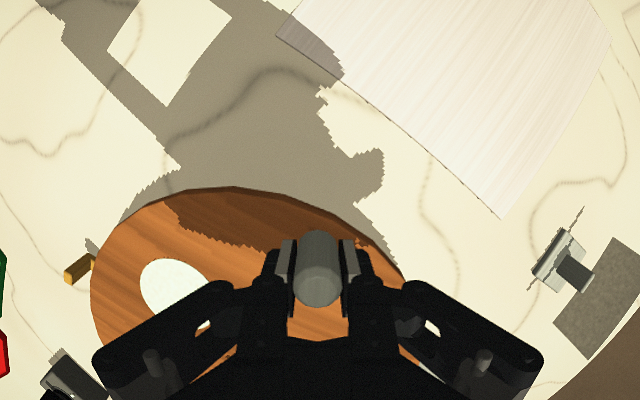

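Call:
play_rows:
  increments:
    - [[0, -0.3, -0.2], 0, 1.8]
    - [[0, -1.0, -0.5], 0, 1.8]
    - [[0, -2.0, -0.9], 0, 1.8]
    - [[0, -3.1, -1.2], 0, 1.8]
    - [[0, -4.2, -1.4], 0, 1.8]
    - [[0, -5.4, -1.5], 0, 1.8]
    - [[0, -6.6, -1.5], 0, 1.8]
    - [[0, -7.7, -1.3], 0, 1.8]
    - [[0, -8.9, -1.0], 0, 1.8]
    - [[0, -10.0, -0.6], 0, 1.8]
    - [[0, -10.9, -0.2], 0, 1.8]
    - [[0, -11.2, 0.0], 0, 1.8]

```text
time: 44.5
tool_pos: [0.4443, 0.0236, 0.075]
eef_rot: [0.65, 0.286, 0.645, -0.284]
force: [7.9, -0.4, -16.2]
opening: 0.0212
```

```bash
python3 kn.py
python3 - <<'E'
from plate import *
o=[]
for n in ["w4","w23","w25","w28","w30"]:
    f=dict(np.load(n+".npz",allow_pickle=True)) if n not in("w23",) else dict(np.load(n+".npz",allow_pickle=True)); f["name"]="wrist"; c=f["color"]
    hsv=cv2.cvtColor(c,cv2.COLOR_BGR2HSV).astype(int)
    br=(hsv[...,0]>18)&(hsv[...,0]<32)&(hsv[...,1]>110)&(hsv[...,2]>90)
    for ce,s in blobs(br,20,3000):
        p=onz(f,*ce,.046)
        if abs(p[0]-.55)<.02 and abs(p[1]+.01)<.02 or (abs(p[0]-.41)<.03 and abs(p[1]+.06)<.03): print(n,ce.round(1),s,p.round(4),np.degrees(np.arctan2(p[1]+.0095,p[0]-.5499))%360)
def crop(n,u,v,r=30):
    f=dict(np.load(n+".npz")); v=max(v,r); return cv2.resize(f["color"][v-r:v+r,u-r:u+r],(390,390),interpolation=cv2.INTER_CUBIC)
cv2.imwrite("pics/ptr.png",np.hstack([crop("w4",292,253),crop("w30",375,30)]))
E
```

```text
0.1106 162.61 F [  7.9  -0.4 -16.2] [-0.22 -1.16 -0.02] 0.0212 [0.4443 0.0236 0.075 ] [-0.11  0.07  2.15  0.    0.91 -0.85]
w4 [339.3 151.7] [330 142  20  20 325] [ 0.5502 -0.01    0.046 ] 300.7941338716569
w4 [294.7 246.6] [291 244   8   8  31] [ 0.4262 -0.0519  0.046 ] 198.89713419375357
w4 [291.  260.3] [287 256   9   9  50] [ 0.408  -0.0614  0.046 ] 200.09476953981786
w23 [133.9  89.8] [128  83  17  15 129] [ 0.4085 -0.0606  0.046 ] 199.86713951155937
w23 [155.6  92.3] [152  85   8  15  55] [ 0.4266 -0.0499  0.046 ] 198.1358449770068
w23 [310.2 157.5] [294 143  32  31 378] [ 0.5502 -0.0091  0.046 ] 55.11238754926489
w25 [108.1  70.6] [104  64  10  14  99] [ 0.4088 -0.061   0.046 ] 200.033112289479
w25 [117.7  71.4] [114  67   9   9  26] [ 0.4183 -0.0556  0.046 ] 199.29464701292957
w25 [269.1 127.9] [253 113  32  32 443] [ 0.5499 -0.0094  0.046 ] 93.26748517156861
w28 [383.9   3.6] [376   0  16   9 124] [ 0.4085 -0.0628  0.046 ] 200.65652528388256
w28 [377.7  11.7] [374   8   9   8  26] [ 0.416  -0.0658  0.046 ] 202.79587869627852
w28 [378.8  25.1] [369  16  18  19 198] [ 0.4258 -0.063   0.046 ] 203.3226234796903
w28 [406.8 210.3] [392 195  31  31 725] [ 0.5506 -0.0091  0.046 ] 30.376071007947917
w30 [378.5  16.7] [372  12  14  11 129] [ 0.4069 -0.0631  0.046 ] 200.55634958569473
w30 [374.3  37.5] [368  29  14  17 118] [ 0.4257 -0.0628  0.046 ] 203.2159862517576
w30 [399.  197.3] [386 184  27  27 566] [ 0.5505 -0.0092  0.046 ] 28.83821041584501
```

View pics/ptr.png

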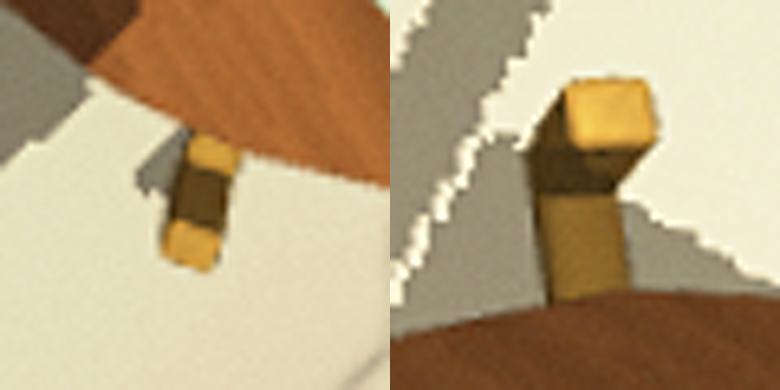

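```bash
python3 circ.py 162.4 2,6,11,17,23,29,34,37,38
```

```text
[[[0, -0.3, 0.2], 0, 1.8], [[0, -1.0, 0.6], 0, 1.8], [[0, -1.8, 1.2], 0, 1.8], [[0, -2.6, 2.1], 0, 1.8], [[0, -3.4, 2.9], 0, 1.8], [[0, -4.0, 3.9], 0, 1.8], [[0, -4.5, 4.8], 0, 1.8], [[0, -4.7, 5.3], 0, 1.8], [[0, -4.8, 5.5], 0, 1.8]] end 200.4
```

Call:
play_rows:
  increments:
    - [[0.1, -0.3, 0.2], 0, 1.8]
    - [[0.2, -1.0, 0.6], 0, 1.8]
    - [[0.2, -1.8, 1.2], 0, 1.8]
    - [[0.2, -2.6, 2.1], 0, 1.8]
    - [[0.2, -3.4, 2.9], 0, 1.8]
    - [[0.2, -4.0, 3.9], 0, 1.8]
    - [[0.2, -4.5, 4.8], 0, 1.8]
    - [[0.2, -4.7, 5.3], 0, 1.8]
    - [[0.2, -4.8, 5.5], 0, 1.8]
    - [[0.2, -4.8, 5.5], 0, 1.8]
    - [[0.2, -4.8, 5.5], 0, 1.8]

```text
time: 45.42
tool_pos: [0.4463, -0.0502, 0.0747]
eef_rot: [0.648, 0.284, 0.647, -0.284]
force: [-0.1, -1.9, 6.2]
opening: 0.0207
```

```bash
python3 kn.py; python3 look.py w36
python3 - <<'E'
from h import *
s=st(); p=s["tool_pos"]; print(np.degrees(np.arctan2(p[1]+.0108,p[0]-.5512))%360)
E
```

```text
0.1113 201.42 F [-0.1 -1.9  6.2] [-0.13  0.07  0.04] 0.0207 [ 0.4463 -0.0502  0.0747] [-0.27  0.08  2.14 -0.    0.92 -1.01]
45.4167 jaw 42.6 [ 0.4463 -0.0502  0.0747] 0.0207 [-0.1 -1.9  6.2] [-0.27  0.08  2.14 -0.    0.92 -1.01]
200.5372309196337
```

View pics/w36.png

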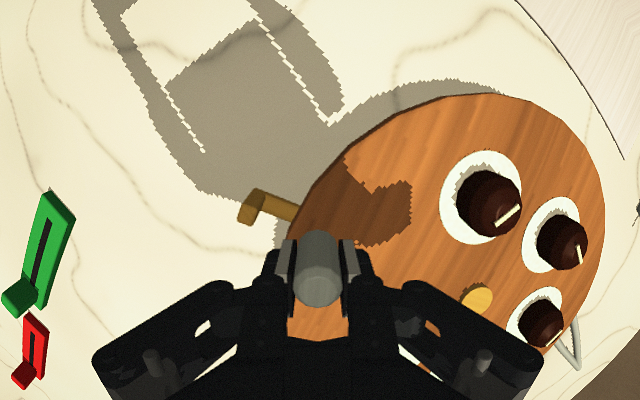

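Release and look from above.

Call:
play_rows:
  increments:
    - [[0, 0, 0], 0, 4.5]
    - [[0, 0, 0], 0, 4.5]
    - [[0, 0, 0], 0, 4.5]
    - [[-2, 0, 0], 0, 4.5]
    - [[-5.5, 0, 0], 0, 4.5]
    - [[-9.5, 0, 0], 0, 5]
    - [[-13, 0, -1], 0, 5]
    - [[-15, 0, -3], 0, 5]
    - [[-15, 0, -5], 0, 5]
    - [[-15, 0, -6], 0, 5]
    - [[-15, 0, -6], 0, 5]
    - [[-15, 0, -6], 0, 5]

```text
time: 46.47
tool_pos: [0.4035, -0.0044, 0.2217]
eef_rot: [0.647, 0.283, 0.648, -0.284]
force: [-0.0, 0.0, 0.8]
opening: 0.0498
```

Call:
play_rows:
  increments:
    - [[0, 3, 8], 0, 5]
    - [[0, 6, 12], 0, 5]
    - [[0, 8, 12], 0, 5]
    - [[0, 8, 12], 0, 5]
    - [[0, 8, 12], 0, 5]
    - [[0, 8, 12], 0, 5]
    - [[0, 8, 12], 0, 5]
    - [[0, 8, 12], 0, 5]

```text
time: 47.13
tool_pos: [0.5432, -0.0389, 0.2218]
eef_rot: [0.647, 0.284, 0.648, -0.284]
force: [0.0, 0.4, -0.5]
opening: 0.0498
```

```bash
python3 look.py w37
```

```text
47.1333 jaw 42.6 [ 0.5432 -0.0389  0.2218] 0.0498 [ 0.   0.4 -0.5] [-0.2   0.07  1.83 -0.    1.24 -0.94]
```

View pics/w37.png

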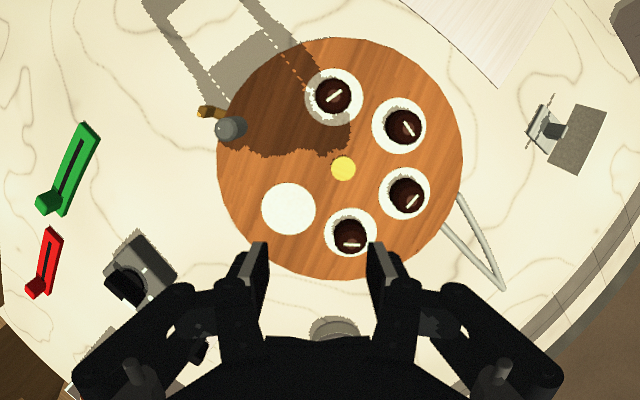

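Run:
```python
from plate import *
f=dict(np.load("w37.npz")); f["name"]="wrist"; c=f["color"]
hsv=cv2.cvtColor(c,cv2.COLOR_BGR2HSV).astype(int)
br=(hsv[...,0]>18)&(hsv[...,0]<34)&(hsv[...,1]>110)&(hsv[...,2]>90)
for ce,s in blobs(br,20,3000):
    print("brass",ce.round(1),s,onz(f,*ce,.046).round(4),onz(f,*ce,.044).round(4))
w=((hsv[...,1]<45)&(hsv[...,2]>150)); w[:, :255]=0; w[:,330:]=0; w[:175]=0;w[250:]=0
for ce,s in blobs(w,600,4000): p=onz(f,*ce,.046); print("paper1",ce,p,np.degrees(np.arctan2(p[1]+.0095,p[0]-.55))%360-60)
cv2.imwrite("pics/w37z.png",cv2.resize(c[90:150,190:260],None,fx=10,fy=10,interpolation=cv2.INTER_CUBIC))
```

```text
brass [200.1 111.7] [197 108  10   9  29] [ 0.406  -0.0625  0.046 ] [ 0.4054 -0.063   0.044 ]
brass [219.6 113.8] [214 111  11   8  26] [ 0.4236 -0.051   0.046 ] [ 0.4232 -0.0514  0.044 ]
brass [342.8 168.1] [331 156  25  25 500] [ 0.5506 -0.0099  0.046 ] [ 0.551 -0.01   0.044]
paper1 [287.92057594 208.33766837] [ 0.53833455 -0.07784059  0.046     ] 200.31321116271948
```

View pics/w37z.png

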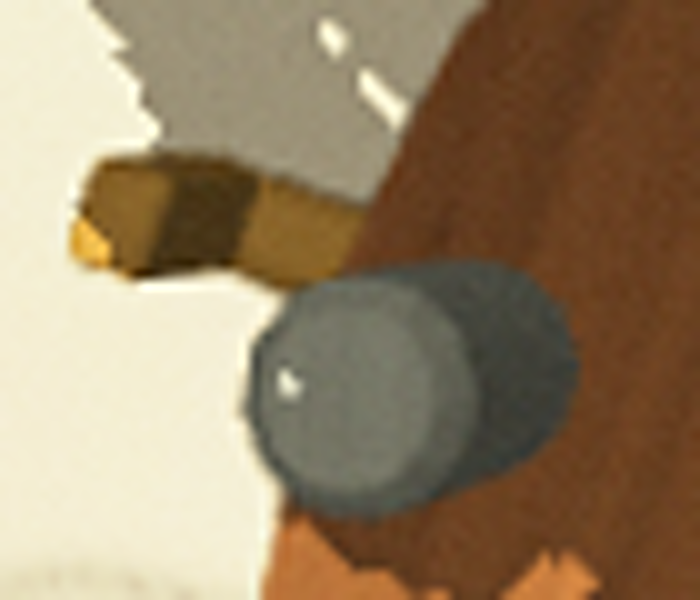

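Run:
```python
from plate import *
f=dict(np.load("w37.npz")); f["name"]="wrist"
h=onz(f,342.8,168.1,.047)
a=lambda p:(np.hypot(*(p-h)[:2]).round(4),(np.degrees(np.arctan2((p-h)[1],(p-h)[0]))%360).round(2))
k=onz(f,224.8,129.5,.09);p=onz(f,202,111,.044); pp=onz(f,287.9,208.3,.046)
print("knob",k,a(k),"ptr",p,a(p),"paper1",a(pp),h)
hsv=cv2.cvtColor(f["color"],cv2.COLOR_BGR2HSV).astype(int)
# pralines vs papers: fit paper circles from white edges
for n,an in zip((2,3,4,5),(120,180,240,300)):
    q=np.radians(200.3+an); pc=h[:2]+.07*np.array([np.cos(q),np.sin(q)]); print(n,pc.round(4))
from pral import find
find(f,(300,60,440,260),.06,.074)
```

```text
knob [ 0.44604951 -0.04825726  0.09      ] (np.float64(0.1112), np.float64(200.23)) ptr [ 0.40656759 -0.06125038  0.044     ] (np.float64(0.1527), np.float64(199.68)) paper1 (np.float64(0.0691), np.float64(259.93)) [ 0.55037499 -0.00980759  0.047     ]
2 [ 0.6042 -0.0545]
3 [0.616  0.0145]
4 [0.5622 0.0592]
5 [0.4965 0.0349]
cen [349.6 235.9] 864 r 17.7 xy [ 0.6008 -0.0536  0.06  ] stripe (array([351.8, 244.4]), array([ 0.6035, -0.0551,  0.074 ]))
cen [406.3 195. ] 886 r 18.0 xy [0.6124 0.0152 0.06  ] stripe (array([412., 201.]), array([0.615 , 0.0151, 0.074 ]))
cen [402.8 126.5] 954 r 18.8 xy [0.5616 0.0591 0.06  ] stripe (array([408.7, 128.3]), array([0.5633, 0.0598, 0.074 ]))
cen [332.7  95.6] 955 r 18.1 xy [0.4949 0.0341 0.06  ] stripe (array([333.5,  95.1]), array([0.495, 0.034, 0.074]))
```

Call:
play_rows:
  increments:
    - [[0, -0.7, 1], 5, 5]
    - [[0, -2.2, 3], 12, 5]
    - [[0, -4.2, 6], 19, 5]
    - [[0, -6.4, 9], 26, 5]
    - [[0, -8.6, 12], 33, 5]
    - [[0, -10.8, 15], 40, 5]
    - [[0, -12.8, 18], 47, 5]
    - [[0, -14.6, 20.6], 54, 5]
    - [[0, -15.4, 22], 61, 5]
    - [[0, -15.4, 22], 68, 5]
    - [[0, -15.4, 22], 75, 5]
    - [[0, -15.4, 22], 82, 5]

```text
time: 48.18
tool_pos: [0.5792, -0.3053, 0.2231]
eef_rot: [-0.3, -0.64, -0.3, 0.64]
force: [-0.1, -0.6, -0.3]
opening: 0.0498
```

Call:
play_rows:
  increments:
    - [[0, 0, 0], 7, 5]
    - [[0, 0, 0], 14, 5]
    - [[0, 0, 0], 21, 5]
    - [[0, 0, 0], 28, 5]
    - [[0, 0, 0], 35, 5]
    - [[0, 0, 0], 42, 5]
    - [[0, 0, 0], 45, 5]
    - [[0, 0, 0], 45, 5]
    - [[0, 0, 0], 45, 5]
    - [[0, 0, 0], 45, 5]

```text
time: 49.02
tool_pos: [0.5798, -0.3048, 0.2232]
eef_rot: [0.035, 0.706, 0.035, -0.706]
force: [0.4, -0.1, -0.2]
opening: 0.0499
```

```bash
python3 look.py w38
```

```text
49.0167 jaw -84.3 [ 0.5798 -0.3048  0.2232] 0.0499 [ 0.4 -0.1 -0.2] [-0.59  0.3   1.56 -0.    1.28  0.88]
```

View pics/w38.png

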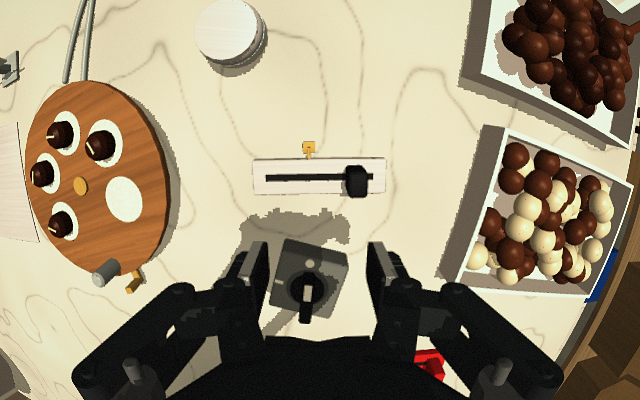

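Run:
```python
from plate import *
f=dict(np.load("w38.npz")); f["name"]="wrist"; c=f["color"]
cv2.imwrite("pics/w38z.png",cv2.resize(c[130:210,245:395],None,fx=5,fy=5,interpolation=cv2.INTER_CUBIC))
hsv=cv2.cvtColor(c,cv2.COLOR_BGR2HSV).astype(int)
br=(hsv[...,0]>15)&(hsv[...,0]<34)&(hsv[...,1]>110)&(hsv[...,2]>60); br[:130]=0;br[165:]=0;br[:,:250]=0;br[:,390:]=0
for ce,s in blobs(br,15,3000): print("brass",ce.round(1),s,onz(f,*ce,.016).round(4),onz(f,*ce,.0).round(4))
```

```text
brass [308.4 148.1] [303 142  12  17 151] [ 0.6084 -0.2915  0.016 ] [ 0.6063 -0.2912  0.    ]
```

View pics/w38z.png

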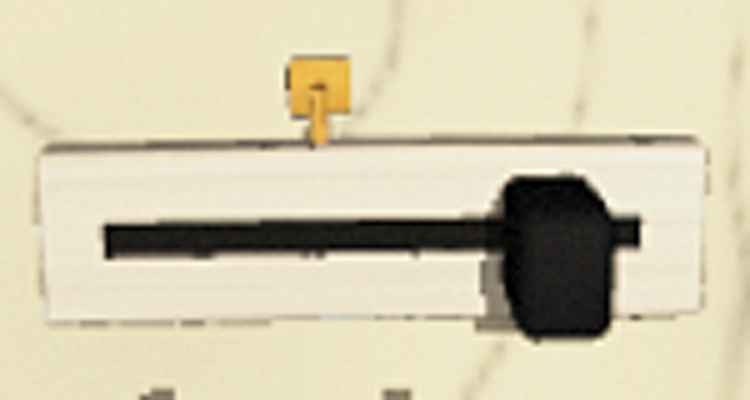

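Run:
```python
from plate import *
f=dict(np.load("w38.npz")); f["name"]="wrist"; c=f["color"]
z=cv2.resize(c[155:205,335:380],None,fx=12,fy=12,interpolation=cv2.INTER_CUBIC).astype(float)
cv2.imwrite("pics/w38g.png",np.clip(z*4,0,255).astype(np.uint8))
print((f["z_map"][160:200:3,340:376:3]).round(3))
```

```text
[[0.335 0.336 0.336 0.336 0.    0.336 0.336 0.336 0.334 0.336 0.335 0.335]
 [0.336 0.336 0.337 0.336 0.335 0.336 0.336 0.336 0.336 0.336 0.336 0.336]
 [0.337 0.338 0.332 0.324 0.323 0.319 0.322 0.323 0.339 0.338 0.337 0.339]
 [0.339 0.338 0.325 0.313 0.309 0.308 0.308 0.309 0.311 0.    0.338 0.339]
 [0.34  0.34  0.325 0.302 0.299 0.3   0.298 0.298 0.3   0.339 0.339 0.339]
 [0.339 0.34  0.324 0.3   0.3   0.3   0.299 0.3   0.299 0.302 0.34  0.34 ]
 [0.341 0.342 0.324 0.302 0.3   0.3   0.3   0.3   0.3   0.304 0.34  0.34 ]
 [0.342 0.341 0.324 0.301 0.302 0.3   0.301 0.3   0.3   0.302 0.343 0.341]
 [0.344 0.344 0.325 0.302 0.301 0.302 0.301 0.302 0.302 0.304 0.343 0.343]
 [0.344 0.345 0.324 0.303 0.302 0.303 0.302 0.303 0.303 0.345 0.344 0.344]
 [0.345 0.346 0.344 0.304 0.304 0.304 0.303 0.302 0.303 0.346 0.344 0.346]
 [0.348 0.348 0.349 0.306 0.303 0.304 0.304 0.304 0.304 0.362 0.362 0.361]
 [0.361 0.362 0.361 0.306 0.305 0.305 0.304 0.305 0.305 0.36  0.362 0.362]
 [0.362 0.363 0.362 0.362 0.362 0.363 0.363 0.362 0.364 0.363 0.362 0.362]]
```

View pics/w38g.png

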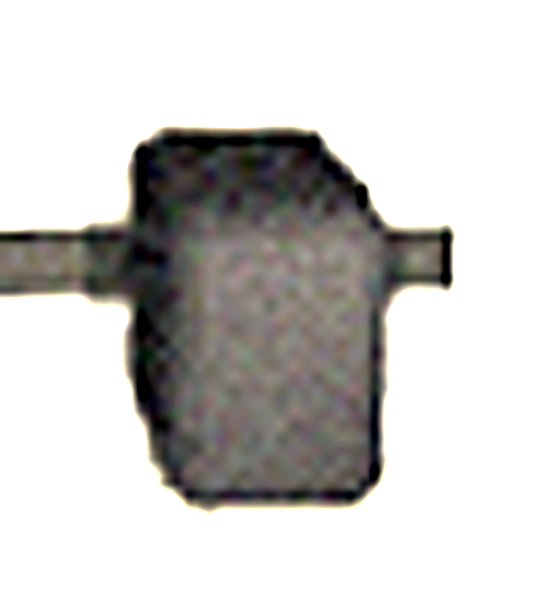

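```bash
cat > dim.py <<'E'
from plate import *
E
python3 - <<'E'
from plate import *
f=dict(np.load("w38.npz")); f["name"]="wrist"
g=onz(f,358.3,184.8,.0545)
W=onz(f,335+178/12,184.8,.0545)-onz(f,335+382/12,184.8,.0545); print("grip",g,"width",np.linalg.norm(W))
m1=onz(f,309,147.2,.016); m2=onz(f,308.6,152,.014); print(m1,m2)
q=lambda x,y,z=.014:onz(f,245+x/5,130+y/5,z)
s1=q(105,240);s2=q(640,232);print("slot",s1,s2,np.linalg.norm(s1-s2))
C=[q(40,148),q(700,140),q(705,312),q(48,320)]; print(np.round(C,4),np.mean(C,0)); 
e=(C[0]+C[3]-C[1]-C[2])/2; L=np.linalg.norm(e);e/=L; print("len",L,"dir",np.degrees(np.arctan2(e[1],e[0])))
c=np.mean(C,0)
for n,p in(("grip",g),("m1",m1),("m2",m2),("s1",s1),("s2",s2)): d=(p-c)[:2]; print(n,"along",d@e[:2],"across",d@np.array([e[1],-e[0]]))
E
```

```text
grip [ 0.58278093 -0.34380352  0.0545    ] width 0.016793483249828697
[ 0.6094461  -0.29199295  0.016     ] [ 0.60392683 -0.29203336  0.014     ]
slot [ 0.57066956 -0.2476294   0.014     ] [ 0.58437526 -0.36553739  0.014     ] 0.11870189221881275
[[ 0.5901 -0.2318  0.014 ]
 [ 0.6065 -0.3761  0.014 ]
 [ 0.5677 -0.3832  0.014 ]
 [ 0.5509 -0.2356  0.014 ]] [ 0.5787895  -0.30667163  0.014     ]
len 0.1468803043264415 dir 96.46433655660728
grip along -0.03734519019471752 across -0.00021444175661967485
m1 along 0.011133883794501904 across 0.03211427674177067
m2 along 0.011715119141117237 across 0.026625547428651773
s1 along 0.05958102011293083 across -0.0014210632497565197
s2 along -0.05912037387051711 across -0.0010771407106449072
```

```bash
python3 d.py .5828 -.3438 .042
```

```text
cm tool: [18.12  3.91  0.1 ]
```

Call:
play_rows:
  increments:
    - [[1.5, 1, 0.1], 0, 5]
    - [[4, 2.5, 0.1], 0, 5]
    - [[7, 3.7, 0.1], 0, 5]
    - [[10, 3.9, 0.1], 0, 5]
    - [[13, 3.9, 0.1], 0, 5]
    - [[16, 3.9, 0.1], 0, 5]
    - [[17.8, 3.9, 0.1], 0, 5]
    - [[18.1, 3.9, 0.1], 0, 5]
    - [[18.1, 3.9, 0.1], 0, 5]
    - [[18.1, 3.9, 0.1], 0, 1.6]
    - [[18.1, 3.9, 0.1], 0, 1.6]
    - [[18.1, 3.9, 0.1], 0, 1.6]

```text
time: 50.07
tool_pos: [0.5845, -0.3451, 0.0445]
eef_rot: [0.036, 0.707, 0.034, -0.705]
force: [1.0, -0.6, 0.2]
opening: 0.0195
```

Call:
play_rows:
  increments:
    - [[0, 0, 0], 0, 1.6]
    - [[0, 0, 0], 0, 1.6]

```text
time: 50.23
tool_pos: [0.5846, -0.3451, 0.0445]
eef_rot: [0.036, 0.707, 0.034, -0.705]
force: [0.6, -0.1, 5.3]
opening: 0.02
```

```bash
python3 look.py w39
```

```text
50.2333 jaw -84.4 [ 0.5846 -0.3451  0.0445] 0.02 [ 0.6 -0.1  5.3] [-0.64  0.55  1.59 -0.    1.    0.84]
```

View pics/w39.png

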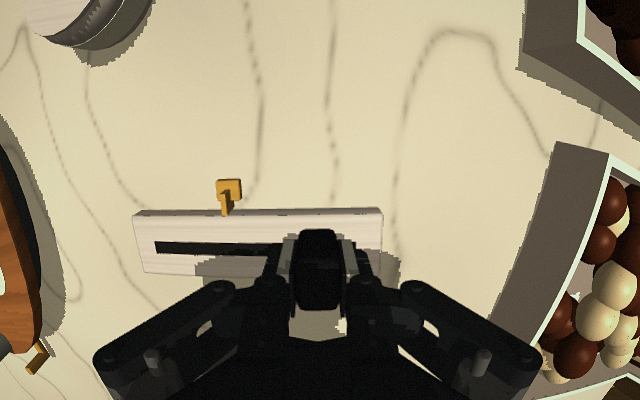

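Call:
play_rows:
  increments:
    - [[0, -0.3, 0], 0, 1.6]
    - [[0, -0.8, 0], 0, 1.6]
    - [[0, -1.4, 0], 0, 1.6]
    - [[0, -2, 0], 0, 1.6]
    - [[0, -2.6, 0], 0, 1.6]
    - [[0, -3.2, 0], 0, 1.6]
    - [[0, -3.8, 0], 0, 1.6]
    - [[0, -4.3, 0.1], 0, 1.6]
    - [[0, -4.7, 0.1], 0, 1.6]
    - [[0, -4.9, 0.1], 0, 1.6]
    - [[0, -4.9, 0.1], 0, 1.6]
    - [[0, -4.9, 0.1], 0, 1.6]

```text
time: 51.28
tool_pos: [0.5789, -0.2959, 0.0445]
eef_rot: [0.036, 0.707, 0.034, -0.705]
force: [0.6, -0.6, 7.0]
opening: 0.0198
```

```bash
python3 look.py w40
python3 - <<'E'
from plate import *
f=dict(np.load("w40.npz")); c=f["color"]
cv2.imwrite("pics/w40z.png",np.clip(cv2.resize(c[160:320,240:400],None,fx=3.7,fy=3.7,interpolation=cv2.INTER_CUBIC)*1.0,0,255).astype(np.uint8))
E
```

```text
51.2833 jaw -84.4 [ 0.5789 -0.2959  0.0445] 0.0198 [ 0.6 -0.6  7. ] [-0.58  0.5   1.67  0.    0.97  0.89]
```

View pics/w40z.png

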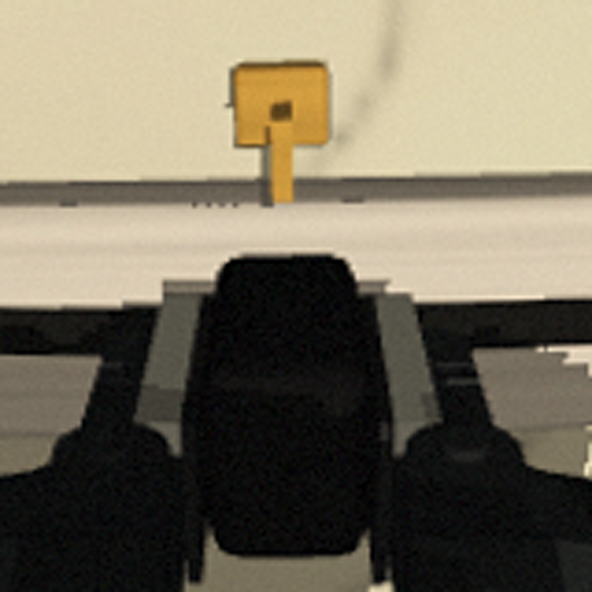

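Call:
play_rows:
  increments:
    - [[0, 0, 0], 0, 4]
    - [[0, 0, 0], 0, 4]
    - [[0, 0, 0], 0, 4]
    - [[0, 0, 0], 0, 4]
    - [[-2, 0, 0], 0, 4.5]
    - [[-6, 0, 0], 0, 5]
    - [[-10, 0, 0], 0, 5]
    - [[-14, 0, 0], 0, 5]
    - [[-16, 0, 0], 0, 5]
    - [[-16, 0, 0], 0, 5]
    - [[-16, 0, 0], 0, 5]
    - [[-16, 0, 0], 0, 5]

```text
time: 52.33
tool_pos: [0.5762, -0.2946, 0.2003]
eef_rot: [-0.034, -0.705, -0.035, 0.707]
force: [-0.5, 0.8, 0.3]
opening: 0.0502
```

```bash
python3 look.py w41
python3 - <<'E'
from plate import *
f=dict(np.load("w41.npz")); c=f["color"]
cv2.imwrite("pics/w41z.png",np.clip(cv2.resize(c[125:225,230:390],None,fx=5,fy=5,interpolation=cv2.INTER_CUBIC).astype(float)*1.6,0,255).astype(np.uint8))
E
```

```text
52.3333 jaw -84.4 [ 0.5762 -0.2946  0.2003] 0.0502 [-0.5  0.8  0.3] [-0.58  0.31  1.6   0.    1.24  0.89]
```

View pics/w41z.png

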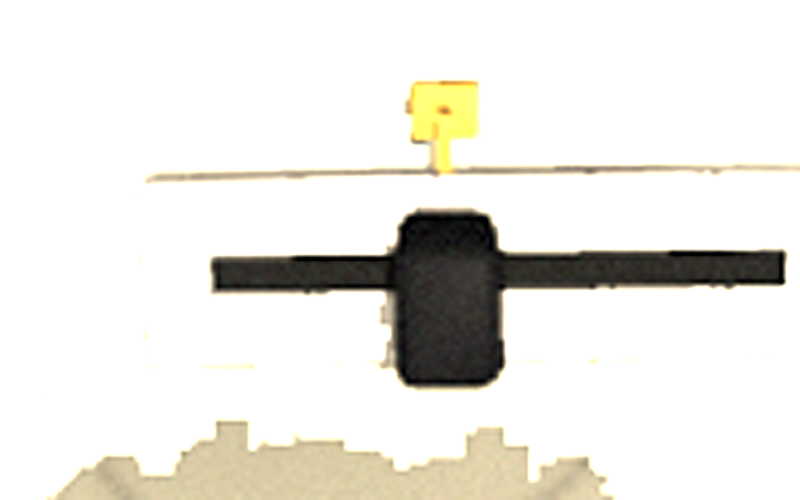

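View pics/w41.png

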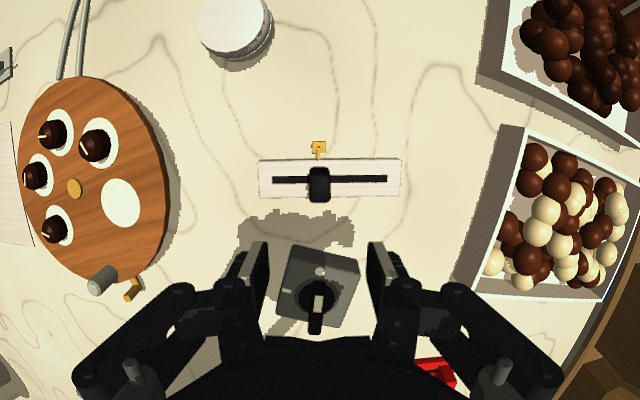

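```bash
python3 d.py .451 -.3025 .2
```

```text
cm tool: [-0.02 -0.4  12.5 ]
```

Call:
play_rows:
  increments:
    - [[0, 0, 1], 3, 5]
    - [[0, -0.1, 3.5], 6, 5]
    - [[0, -0.3, 7], 6, 5]
    - [[0, -0.4, 10], 6, 5]
    - [[0, -0.4, 12], 6, 5]
    - [[0, -0.4, 12.5], 6, 5]
    - [[0, -0.4, 12.5], 6, 5]
    - [[0, -0.4, 12.5], 6, 5]
    - [[0, -0.4, 12.5], 6, 5]

```text
time: 53.13
tool_pos: [0.4532, -0.3033, 0.2014]
eef_rot: [0.002, -0.707, 0.002, 0.707]
force: [-0.3, -0.6, 0.2]
opening: 0.0501
```

```bash
python3 look.py w42
python3 - <<'E'
from plate import *
f=dict(np.load("w42.npz")); c=f["color"]
cv2.imwrite("pics/w42z.png",np.clip(cv2.resize(c[130:260,250:390],None,fx=4.5,fy=4.5,interpolation=cv2.INTER_CUBIC).astype(float)*1.5,0,255).astype(np.uint8))
E
python3 d.py .451 -.3025 .0685
```

```text
53.1333 jaw -90.4 [ 0.4532 -0.3033  0.2014] 0.0501 [-0.3 -0.6  0.2] [-0.72  0.1   1.85  0.    1.2   0.86]
cm tool: [13.32 -0.08  0.24]
```

View pics/w42z.png

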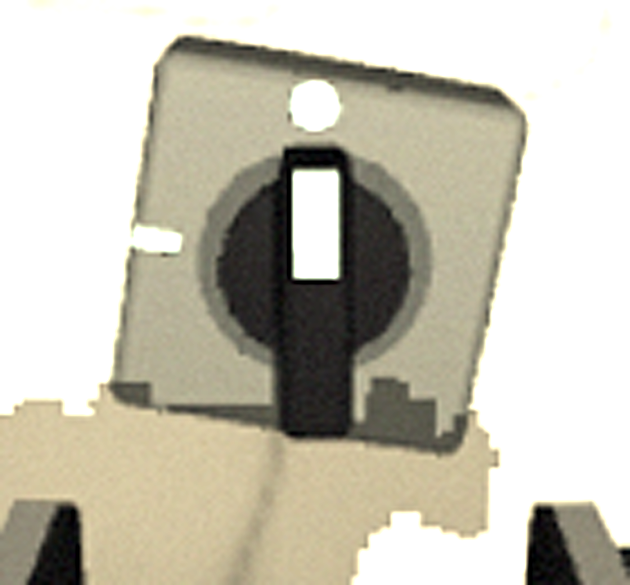

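Run:
```python
from h import *
f=dict(np.load("w42.npz")); f["name"]="wrist"
g=lambda x,y,z:onz(f,250+x/4.5,130+y/4.5,z)
a=g(316,158,.075);b=g(317,432,.075); print(a,b,np.linalg.norm(a-b),(a+b)/2,np.degrees(np.arctan2(*(a-b)[[1,0]])), "dial",g(313,262,.04))
```

```text
[ 0.47939649 -0.30495393  0.075     ] [ 0.42603997 -0.30499082  0.075     ] 0.053356525071828545 [ 0.45271823 -0.30497238  0.075     ] 0.03961291703737008 dial [ 0.45053001 -0.30452943  0.04      ]
```

Call:
play_rows:
  increments:
    - [[1.5, 0.1, 0.1], 0, 5]
    - [[4.5, 0.1, 0.1], 0, 5]
    - [[8, 0.1, 0.1], 0, 5]
    - [[11, 0.1, 0.1], 0, 5]
    - [[12.8, 0.1, 0.1], 0, 5]
    - [[13.2, 0.1, 0.1], 0, 5]
    - [[13.2, 0.1, 0.1], 0, 5]
    - [[13.2, 0.1, 0.1], 0, 0.8]
    - [[13.2, 0.1, 0.1], 0, 0.8]
    - [[13.2, 0.1, 0.1], 0, 0.8]
    - [[13.2, 0.1, 0.1], 0, 0.8]
    - [[13.2, 0.1, 0.1], 0, 0.8]
  grip_force: 40

```text
time: 54.18
tool_pos: [0.4529, -0.3054, 0.0722]
eef_rot: [-0.002, 0.708, -0.003, -0.706]
force: [0.3, 1.6, 7.0]
opening: 0.0134
```

```bash
python3 look.py w43
```

```text
54.1833 jaw -90.4 [ 0.4529 -0.3054  0.0722] 0.0134 [0.3 1.6 7. ] [-0.72  0.27  1.92  0.    0.95  0.86]
```

Call:
play_rows:
  increments:
    - [[-0.1, 0, 0], -5, 0.8]
    - [[-0.2, 0, 0], -12, 0.8]
    - [[-0.2, 0, 0], -19, 0.8]
    - [[-0.2, 0, 0], -26, 0.8]
    - [[-0.2, 0, 0], -33, 0.8]
    - [[-0.2, 0, 0], -40, 0.8]
    - [[-0.2, 0, 0], -47, 0.8]
    - [[-0.2, 0, 0], -54, 0.8]
    - [[-0.2, 0, 0], -61, 0.8]
    - [[-0.2, 0, 0], -68, 0.8]
    - [[-0.2, 0, 0], -75, 0.8]
    - [[-0.2, 0, 0], -81.5, 0.8]

```text
time: 55.23
tool_pos: [0.4514, -0.3035, 0.0723]
eef_rot: [0.46, 0.537, 0.461, -0.536]
force: [-0.1, 2.5, 1.6]
opening: 0.0129
```

Call:
play_rows:
  increments:
    - [[0, 0, 0], 0, 0.8]
    - [[0, 0, 0], 0, 0.8]
    - [[0, 0, 0], 0, 4]
    - [[0, 0, 0], 0, 4]
    - [[0, 0, 0], 0, 4.5]
    - [[-2, 0, 0], 0, 5]
    - [[-6, 0, 0], 0, 5]
    - [[-10, 0, 0], 0, 5]
    - [[-13, 0, 0], 0, 5]
    - [[-15, 0, 0], 0, 5]
    - [[-15, 0, 0], 0, 5]
    - [[-15, 0, 0], 0, 5]

```text
time: 56.23
tool_pos: [0.4522, -0.3055, 0.2238]
eef_rot: [-0.461, -0.537, -0.458, 0.537]
force: [0.5, -0.2, -0.2]
opening: 0.05
```

```bash
python3 look.py w44
```

```text
56.2333 jaw -8.9 [ 0.4522 -0.3055  0.2238] 0.05 [ 0.5 -0.2 -0.2] [-0.72  0.07  1.83 -0.    1.24 -0.57]
```

View pics/w44.png

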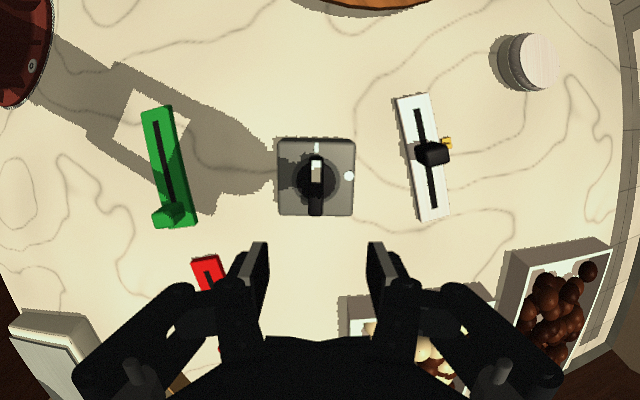

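Call:
play_rows:
  increments:
    - [[-1, -2, 3], 0, 5]
    - [[-2, -5, 6], 0, 5]
    - [[-2, -8, 9], 0, 5]
    - [[-2, -10, 12], 0, 5]
    - [[-2, -10, 15], 0, 5]
    - [[-2, -10, 18], 0, 5]
    - [[-2, -10, 20], 0, 5]
    - [[-2, -10, 20], 0, 5]
    - [[-2, -10, 20], 0, 5]

```text
time: 57.03
tool_pos: [0.3205, -0.4862, 0.239]
eef_rot: [0.457, 0.538, 0.461, -0.537]
force: [0.7, 0.1, -0.3]
opening: 0.05
```

```bash
python3 look.py w45
python3 - <<'E'
from h import *
t=frame("top"); cv2.imwrite("pics/tf.png",cv2.resize(t["color"][90:250,220:450],None,fx=3.4,fy=3.4,interpolation=cv2.INTER_CUBIC)); s=frame("side"); cv2.imwrite("pics/sf.png",cv2.resize(s["color"][120:270,160:400],None,fx=3.3,fy=3.3,interpolation=cv2.INTER_CUBIC))
E
```

```text
57.0333 jaw -9.0 [ 0.3205 -0.4862  0.239 ] 0.05 [ 0.7  0.1 -0.3] [-1.11  0.14  1.72  0.    1.28 -0.95]
```

View pics/tf.png

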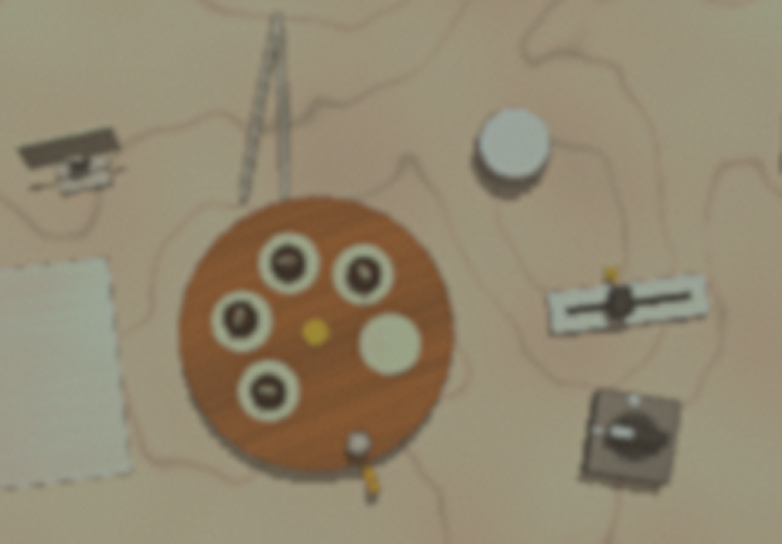

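View pics/sf.png

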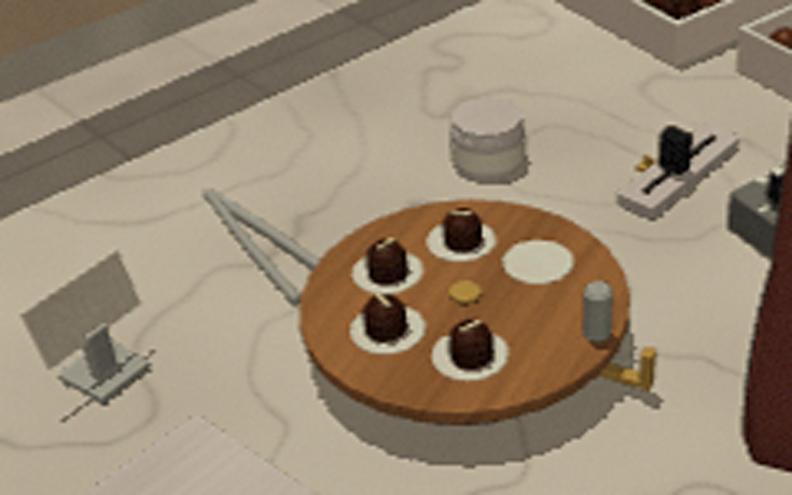

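```bash
python3 -c "
from station import robot
print(robot.job_done())"
```

```text
the job is handed in; nothing more can be done
None
```

The display is set out and the job is handed in; the arm's clock read 57 s, against the 210 s limit.

- **Isolator:** I switched the drive off first. I switched it back on as the last step, and the wrist picture shows the white end at the white bar.
- **Pralines:** There were four on the sheet, and they now stand on papers 2 to 5 with paper 1 left empty. The one on paper 3 was knocked a few centimetres aside while the arm was away, so I picked it up and put it back. After the turn all four measured within about 4 mm of their paper centres. The final top and side views show them upright on their papers.
- **Plate:** I led the knob anticlockwise past the pointer and once fully round. It now stands at about 200.2° around the axis. Different views put the pointer between 199.7° and 200.7°, so the two agree to about half a degree.
- **Dimmer:** In the wrist view the grip is level with its brass marker to within about 0.5 mm. The final top view agrees once I allow for the grip's height.
- **Tongs, card holder and tin:** They look unmoved in the final top view.

**Disagreements:** The top camera differed from the wrist camera by up to 6 mm in y, so I worked from the wrist camera. While turning the plate, the tool's path put the axis about 1.5 mm from where the camera did. The measured length of the dimmer track came out about 2% short. None of these changed the result.

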